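# Pull a snug cap off a control desk

### The arm

A 7-joint arm with a two-finger parallel gripper is mounted at the origin on the work surface. World frame = base frame: x ahead of the robot, y to its left, z up, the work surface at z = 0. Lengths are in mm, angles in rad, forces in N, time in s.
With the tool pointing down it reaches from about 400 to 875 mm from the base axis. Payload 4.4 kg.
Tool frame: the origin (TCP) lies at the very end of the fingers, on their centre line; the grasp point (between the pads) lies 19 mm behind it; y points along the fingers, z is the direction in which the jaws open and shut, and the axes are right-handed (so a half turn about y gives the same grasp; the last joint's range is limited). The gripper opens to 85 mm and grips with 20 to 120 N. Pads are 22 mm wide; open, the fingers measure 114 mm over their backs; the gripper's body (76 mm by 85 mm) begins 54 mm behind the grasp point. The pads swing forward as they close: fully open they stand 13 mm farther back than shut.
Start: joints at [-1.336, 0.628, 0.038, 1.517, -0.027, 0.996, -0.02], TCP at [192.561, 620.837, 231.313] pointing down, gripper open.
Joint ranges: [-3.06, 3.06], [-0.37, 2.12], [-1.25, 1.32], [0.18, 2.47], [-1.1, 4.24], [0.23, 1.98], [-2.94, 2.94]. Speed limits (rad/s): [2.57, 2.57, 3.14, 3.14, 3.14, 3.14, 3.14].

### API

Orientations are given as [roll, pitch, yaw] about the fixed x, y, z axes, in that order (R = Rz(yaw) Ry(pitch) Rx(roll)).
In Python, from cell import * gives the robot as it stands.
- The arm moves only by the tool apply_moves, never from a script. Its argument "targets" is a list of rows, each a list of 6 numbers: the shift along the tool's x, y, z in units of 40 mm (1.0 is 40 mm), then the turn, a rotation vector about the tool's x, y, z in units of 8 degrees (1.0 is 8 degrees). A call has 1 to 12 rows; each row shifts and turns the commanded pose from where the row before left it, along the tool's axes as they then stand; what a row does not reach is not made up. A row lasts 1/8 s, in which the tool goes at most 62.5 mm and 10.7 degrees, less where a joint would pass 70% of its speed; a pose out of reach is approached as far as the arm can. A call is refused whole if a number of a shift passes 1 or a number of a turn 1, either way. A call with a gripper value outside its range is refused whole. "jaw" is the gripper command: -1 is shut, 1 is fully open, values between are in proportion, set as the call begins (left out, the last holds). The fingers move at their own pace and stop on an object; the grip force is fixed at half the most. Time passes only in rows, so rows that do not move let the fingers close. It gives the time, the measured TCP pose, the force and the opening at its end, in the units of the state.
- read_state(): the state, without advancing time (a new reading comes with each control period).
- get_image(name): name is "scene" or "top" or "wrist"; returns the picture (384x512x3 uint8, red, green, blue); there is no depth.
- calibration(name): a dict with "fx", "fy", "cx", "cy" (pixels), "world_from_camera" (4x4, takes a point from camera to world coordinates). Camera axes: x right, y down, z forward; pixel columns grow to the right and rows downward; lengths in mm; the calibration is good to about 2 mm. A picture is of the moment at which its call begins: read the wrist's pose just before it. calibration takes no time and is no camera call; for the wrist camera it gives the pose at the moment of the call.
- finish_job(): hands the job in, once; it reports no verdict.
The state is a dict: "clock": time; "qpos": joint angles; "qd": joint speeds; "tau": joint torques, N m; "eef_pos": TCP position; "tool_rot": TCP orientation; "force": force on the tool from outside, world axes, zero at the start; "torque": the same for the moment, N m; "width": finger opening in mm.
Only numpy, scipy, OpenCV 4.12 (cv2) and the standard library are available. Lean on these libraries where they do the work, as an engineer would, in place of code of your own. Each camera call takes 0.05 s, during which the arm holds its last target. There are 200 camera calls.

### The job

Use the standing hook puller, not your fingers, to pop the snug square cap straight up off the sloping control desk, without bumping the two round knobs beside it. Set the cap down gently, right way up, inside the square parts tray (do not drop it), then stand the puller upright on the bench again, outside the tray, and let go, leaving everything else where it was.

Things in the scene. Friction and masses are not known exactly. Their poses are not given: they have to be found in the camera images.
- desk: Fixed grey control desk; its 254 x 276 mm aluminium panel slopes up at 30 degrees away from the low front edge. Origin on the bench under the panel's centre; x from the low front to the high back, y along the width, z up. Upslope u = x cos30 + z sin30, panel normal n = -x sin30 + z cos30.
- panel (a point): Centre of the panel's surface, 99 mm above the desk's origin. Three stations (the square cap and two round knobs, in any order) lie in a row 15 mm downslope of it, at y = -82, 0 and 82 mm of the desk. Upslope of the row, 47 to 109 mm from this point, a meter hood 34 mm high crosses the panel; downslope of the row the panel is bare.
- post: Fixed brass post 24 mm square, 20 mm tall, hidden under the square cap; four sprung balls 12 mm up grip the cap's bore with 11 to 18 N in all, and it is free once lifted some 15 mm along z. Origin on the panel; z is the panel's normal (30 degrees from vertical), x upslope, y along the desk's width.
- cap: Loose black mushroom cap, 56 to 112 g: a 64 mm square head 14 mm thick (24 to 38 mm above the origin) on a 36 mm square hollow stem 24 mm long. Origin at the centre of the stem's lower end, on the panel when seated; z along the axis to the head, x upslope and y along the desk when seated. The gap under the head is 24 mm high.
- knob_a: Fixed round black knob, 36 mm tall, 54 mm wide at its skirt, on one of the stations. Origin on the panel; z along the panel's normal. Not to be pushed.
- knob_b: Fixed round black knob, 28 mm tall, 50 mm wide, on one of the stations. Origin on the panel; z along the panel's normal. Not to be pushed.
- puller: Loose C-shaped steel puller, 142 mm tall, 0.18 to 0.29 kg, standing on its fork. Origin on the fork's underside, below the handle's axis; z up the handle, x towards the fork's open end. A spine 60 mm wide, at x = -48 to -40 mm, rises 62 mm behind the fork; a top plate 36 mm wide (z = 54 to 62, x = -40 to 14 mm) carries the handle.
- handle (a point): Middle of the puller's wooden handle, 102 mm above the puller's origin. The handle is 24 mm square (sides along the puller's x and y) and 80 mm long, from z = 62 to 142 mm.
- fork (a point): Point of the puller on the handle's axis, level with the tines' upper faces, 7 mm above its origin. The two tines, 8 mm wide, 7 mm thick, 44 mm apart inside and 60 mm outside, run from x = -40 to 42 mm; a lip on each one's last 6 mm rises 4 mm more. They pass either side of the cap's stem, under its head, and the handle then stands over the cap.
- tray: Square grey tray, fixed to the bench, 150 x 150 mm; floor 3 mm thick, rim 3 mm thick and 9 mm high. Origin at the centre of its underside, x and y along its sides. It starts either near or farther out on the robot's right, the puller in the other place.
- meter: Bystander: grey hand meter 64 x 110 x 30 mm, lying (long along its y). Origin under its centre.
- spool: Bystander: copper-coloured spool 64 mm wide, 52 mm high. Origin under its centre.
- bottle: Bystander: white bottle 50 mm wide, 150 mm high. Origin under its centre.
- carton: Bystander: cardboard carton 50 x 60 x 70 mm. Origin under its centre.
- screwdriver: Bystander: screwdriver 170 mm long, lying along its x, handle (about 26 mm thick) at -x. Origin under its middle.
- jar: Bystander: amber jar 60 mm wide, 80 mm high. Origin under its centre.
- can: Bystander: can 70 mm wide, 90 mm high. Origin under its centre.
Not all that is in view belongs to the job. What is shaped like the cap but turquoise is not meant.

How it is judged:
By the outcome, as a careful person would: the job done as asked, in the order asked, and still so for the second after the job is handed in, with the robot touching nothing.
It also fails if it takes over 56 s, if anything falls off the work surface, if the arm or the gripper's body presses on something with over 40 N, if the wrist force passes 120 N, or if a joint passes its speed limit or range.

## Working session

There is one attempt and no reset: what is moved stays moved. The work goes in short steps, Python scripts to look and compute and a tool call to move; the robot and the scene stay as the last step left them, time stands still between calls to the robot, and variables do not carry over. Pictures are saved under pics/ and viewed, about 8 in all and at most 12, crops included, and the job is handed in when it is done.

Besides the shell and the picture viewer there is one more tool, called after "Emit:" in YAML: its name, and indented under it one key for each argument. apply_moves: Moves the arm, as the interface text tells. Its arguments: {"type":"object","properties":{"targets":{"type":"array"},"jaw":{"type":"number"}},"required":["targets"]}

```bash
ls; mkdir -p pics; cat > h.py <<'E'
from cell import *
import numpy as np, cv2
from scipy.spatial.transform import Rotation as R
def save(n,im): cv2.imwrite('pics/'+n,im[:,:,::-1])
def ray(c,u,v):
    T=np.array(c["world_from_camera"]);d=T[:3,:3]@np.array([(u-c["cx"])/c["fx"],(v-c["cy"])/c["fy"],1.]);return T[:3,3],d
def onz(c,u,v,z):
    o,d=ray(c,u,v);return o+d*(z-o[2])/d[2]
def proj(c,p):
    T=np.array(c["world_from_camera"]);q=T[:3,:3].T@(np.array(p,float)-T[:3,3]);return np.array([c["fx"]*q[0]/q[2]+c["cx"],c["fy"]*q[1]/q[2]+c["cy"]])
E
python3 - <<'E'
from h import *
s=read_state();print(s)
a=get_image("top");b=get_image("scene")
np.save('top.npy',a);np.save('scene.npy',b)
for n in("top","scene"):
    c=calibration(n);print(n,c)
save('t1.png',cv2.resize(a,(800,600),interpolation=cv2.INTER_CUBIC));save('s1.png',cv2.resize(b,(800,600),interpolation=cv2.INTER_CUBIC))
E
```

```text
pics
{'clock': 0.0, 'qpos': array([-1.33580662,  0.62933638,  0.0384256 ,  1.51836647, -0.02698766,
        0.9962896 , -0.01999827]), 'qd': array([ 0.00125509, -0.00038625, -0.00062966,  0.00067213,  0.00141857,
        0.00032491, -0.00031616]), 'tau': array([ 8.70397398e-04, -5.63399220e+01,  1.22652322e+00, -1.93441558e+01,
        1.10910862e-02,  1.07439252e-02,  4.32508642e-06]), 'eef_pos': array([192.36111368, 620.23449186, 230.39559525]), 'tool_rot': array([-1.57267841e+00, -2.50200804e-05, -3.00767967e-01]), 'force': array([0.30999589, 0.17421006, 0.26296639]), 'torque': array([ 0.02097039, -0.00809288,  0.04383577]), 'width': 85.17745233111758}
top {'fx': 433.7380620252595, 'fy': 433.7380620252595, 'cx': 252.483042191508, 'cy': 191.661463663407, 'world_from_camera': array([[ 1.89938376e-02, -9.95483359e-01,  9.30167563e-02,
         4.25076221e+02],
       [-9.99813031e-01, -1.92486111e-02, -1.84252487e-03,
         3.07341187e+01],
       [ 3.62464622e-03, -9.29643684e-02, -9.95662839e-01,
         1.32139300e+03],
       [ 0.00000000e+00,  0.00000000e+00,  0.00000000e+00,
         1.00000000e+00]])}
scene {'fx': 406.5843279812982, 'fy': 406.5843279812982, 'cx': 254.97735089727564, 'cy': 191.53065417350007, 'world_from_camera': array([[ 8.35054765e-01,  2.90994665e-01, -4.66910745e-01,
         1.09384446e+03],
       [ 5.50165317e-01, -4.39687140e-01,  7.09924886e-01,
        -7.95652512e+02],
       [ 1.28970445e-03, -8.49704257e-01, -5.27258014e-01,
         6.97629459e+02],
       [ 0.00000000e+00,  0.00000000e+00,  0.00000000e+00,
         1.00000000e+00]])}
```

View pics/t1.png

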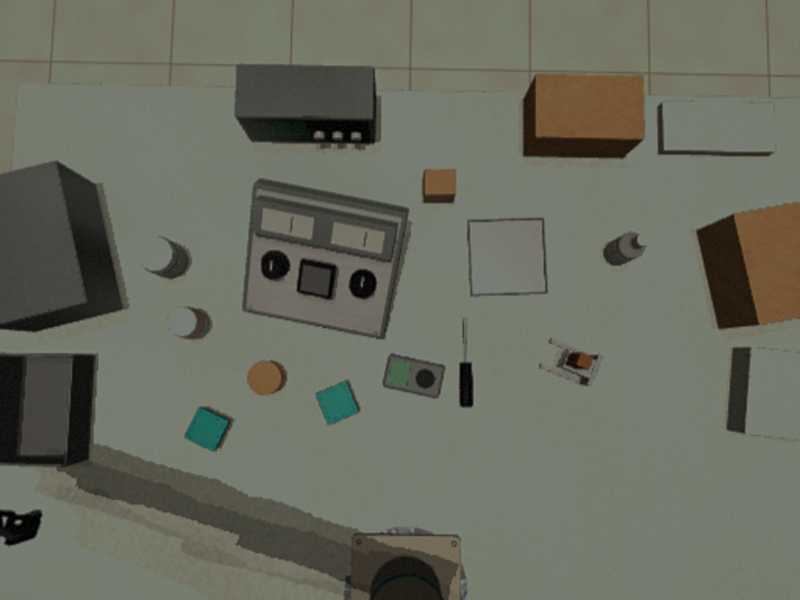

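View pics/s1.png

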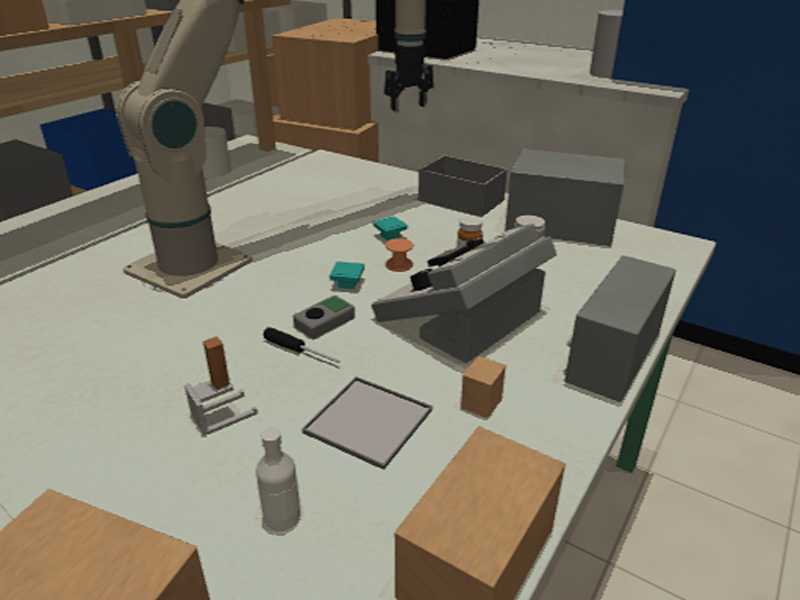

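The top view shows one black square cap, at (317,279) in the 800x600 picture. It sits between the round knobs at (275,265) and (363,284). The two turquoise look-alikes at (337,402) and (207,428) are off the desk and not meant. The tray is at (507,257) and the puller at (575,362), with its fork opening to the left. The next script turns these into positions.

```bash
cat > m1.py <<'E'
from h import *
a=np.load('top.npy');c=calibration("top");k=512/800
hsv=cv2.cvtColor(a,cv2.COLOR_RGB2HSV)
# dark blobs in desk area
x0,y0,x1,y1=[int(v*k) for v in(240,180,415,340)]
dark=((a.max(2)<38)*255).astype(np.uint8)
n,l,st,ce=cv2.connectedComponentsWithStats(dark[y0:y1,x0:x1])
for i in range(1,n):
    if st[i,4]>60: print('dark',ce[i]+[x0,y0],st[i])
# handle
x0,y0,x1,y1=[int(v*k) for v in(530,330,620,395)]
m=(((hsv[:,:,0]<20)&(hsv[:,:,1]>90))*255).astype(np.uint8)
n,l,st,ce=cv2.connectedComponentsWithStats(m[y0:y1,x0:x1])
for i in range(1,n):
    if st[i,4]>20: p=ce[i]+[x0,y0];print('handle',p,st[i],onz(c,*p,142),onz(c,*p,102))
# tray dark rim
x0,y0,x1,y1=[int(v*k) for v in(455,205,560,305)]
g=cv2.cvtColor(a,cv2.COLOR_RGB2GRAY)
m=((g[y0:y1,x0:x1]<75)*255).astype(np.uint8)
cs,_=cv2.findContours(m,cv2.RETR_EXTERNAL,cv2.CHAIN_APPROX_NONE)
q=max(cs,key=cv2.contourArea);r=cv2.minAreaRect(q);b=cv2.boxPoints(r)+[x0,y0]
print('tray',r,[onz(c,*p,9).round(1) for p in b],onz(c,*b.mean(0),9))
for n,u,v in(('cap',317,279),('knobL',275,265),('knobR',363,284)): print(n,onz(c,u*k,v*k,122))
for n,u,v in(('spine',590,372),('tip1',552,343),('tip2',543,367)): print(n,onz(c,u*k,v*k,60 if n=='spine' else 10))
big=np.hstack([cv2.resize(a[112:220,150:268],None,fx=3.3,fy=3.3,interpolation=cv2.INTER_CUBIC),cv2.resize(a[112+90:220+50,320:420],None,fx=3.3,fy=3.3,interpolation=cv2.INTER_CUBIC)[:356] if 0 else cv2.resize(a[150:258,310:428],None,fx=3.3,fy=3.3,interpolation=cv2.INTER_CUBIC)])
print(big.shape);save('c1.png',np.clip(big.astype(float)*1.6,0,255).astype(np.uint8))
E
python3 m1.py
```

```text
dark [175.65254237 169.26271186] [ 14  46  18  18 236]
dark [203.29015544 176.93782383] [ 37  51  25  25 193]
dark [231.76521739 181.44347826] [ 71  58  17  18 230]
handle [370.84444444 230.52592593] [ 24  15  17  10 135] [ 435.66026435 -294.27750653  142.        ] [ 436.01923012 -305.30052003  102.        ]
tray ((57.4937858581543, 40.59637451171875), (2.9937756061553955, 31.064449310302734), 3.6913859844207764) [array([ 567.4, -256.1,    9. ]), array([ 663.1, -262.3,    9. ]), array([ 662.7, -271.5,    9. ]), array([ 567. , -265.2,    9. ])] [ 614.89873638 -263.74772906    9.        ]
cap [571.08246575 167.2796431  122.        ]
knobL [594.78267189 242.94162803 122.        ]
knobR [563.7093049   85.13886085 122.        ]
spine [ 414.97994582 -336.30839681   60.        ]
tip1 [ 468.96255133 -277.75864281   10.        ]
tip2 [ 422.44666303 -260.28239277   10.        ]
(356, 778, 3)
```

View pics/c1.png

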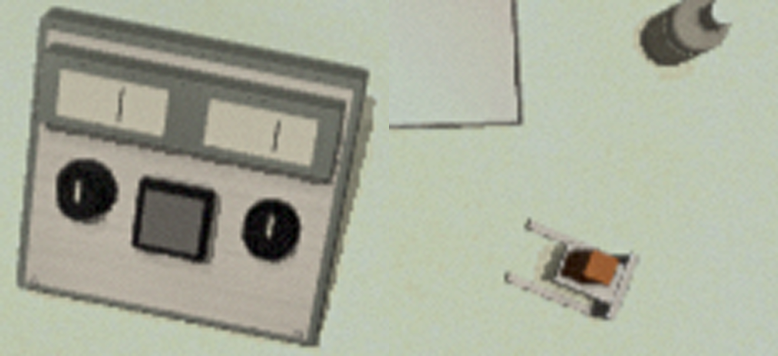

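The crop confirms the cap: a black-edged square with a grey top between the two knobs, at about (173,218). The puller's handle top is at about (603,265) and its tines point left and slightly up. The desk's yaw is about -11° and the puller's about 69°. I'll move up over the desk to look closer with the wrist camera.

Emit:
apply_moves:
  targets:
    - [0.5,-1,-0.3,0,0,0]
    - [0.5,-1,-0.3,0,0,0]
    - [0.5,-1,-0.3,0,0,0]
    - [1,0,-0.65,0,0,0]
    - [1,0,-0.65,0,0,0]
    - [1,0,-0.65,0,0,0]
    - [1,0,-0.65,0,0,0]
    - [1,0,-0.65,0,0,0]
    - [1,0,-0.65,0,0,0]
    - [1,0,-0.65,0,0,0]
    - [1,0,-0.65,0,0,0]
    - [0,0,0,0,0,0]

```text
clock: 1.6
eef_pos: [485.8, 270.5, 351.0]
tool_rot: [-1.573, -0.002, -0.309]
force: [-0.0, 0.1, 0.1]
width: 85.2
```

```bash
python3 - <<'E'
from h import *
s=read_state();print(s['clock'],s['eef_pos'],s['tool_rot'],s['qpos'])
c=calibration("wrist");print(c)
Rt=R.from_euler('xyz',s['tool_rot']).as_matrix();T=np.array(c['world_from_camera'])
print('cam in tool',Rt.T@(T[:3,3]-s['eef_pos']),(Rt.T@T[:3,:3]).round(3))
print('cap px',proj(c,[571,167,122]))
save('w1.png',get_image("wrist"))
E
```

```text
1.6 [485.79282094 270.51793895 350.97648781] [-1.57316354 -0.00164879 -0.3089457 ] [-0.65903227  0.3801906   0.14399413  1.61352526 -0.05522714  1.15266126
  0.75913339]
{'fx': 336.4867905789287, 'fy': 336.4867905789287, 'cx': 252.39457100861733, 'cy': 190.5045023791913, 'world_from_camera': array([[ 3.04794133e-01,  9.19031003e-01,  2.49965103e-01,
         4.22998601e+02],
       [ 9.52417000e-01, -2.93682660e-01, -8.15619602e-02,
         2.89479700e+02],
       [-1.54755371e-03,  2.62930620e-01, -9.64813502e-01,
         4.93249163e+02],
       [ 0.00000000e+00,  0.00000000e+00,  0.00000000e+00,
         1.00000000e+00]])}
cam in tool [ -65.3519473  -142.37778607   -1.36589188] [[ 0.001  0.965  0.261]
 [-0.001 -0.261  0.965]
 [ 1.    -0.001  0.001]]
cap px [193.45762396 252.27173122]
```

View pics/w1.png

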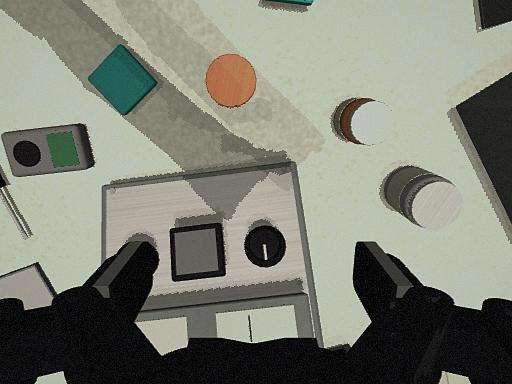

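The wrist view shows the cap at about (197,251), a knob at (265,246) and the panel's front corners near (105,184) and (298,163). I'll work out the cap and desk pose from these.

```bash
cat > m2.py <<'E'
from h import *
a=cv2.imread('pics/w1.png')[:,:,::-1];c=calibration("wrist")
g=a.max(2)
roi=np.zeros_like(g);roi[212:290,162:240]=255
# cap = black border, filled
m=((g<75)*255).astype(np.uint8)&roi
cs,_=cv2.findContours(m,cv2.RETR_EXTERNAL,cv2.CHAIN_APPROX_NONE)
q=max(cs,key=cv2.contourArea);r=cv2.minAreaRect(q);print('cap outer',r)
inner=(((g>75)&(g<140)&(a.max(2).astype(int)-a.min(2)<25))*255).astype(np.uint8)[225:275,176:220]
ap=cv2.approxPolyDP(q,5,True)[:,0];print('poly',ap.tolist())
yaw=np.radians(-11.2)
def onplane(u,v,p0,n):
    o,d=ray(c,u,v);return o+d*(n@(p0-o))/(n@d)
for it in range(4):
    ex=np.array([np.cos(yaw),np.sin(yaw),0]);ey=np.array([-np.sin(yaw),np.cos(yaw),0]);ez=np.array([0,0,1.])
    n=-ex*.5+ez*.866;up=ex*.866+ez*.5
    C=onz(c,*r[0],124.4)
    P=np.array([onplane(*p,C,n) for p in cv2.boxPoints(r)]);L=np.array([[ (p-C)@up,(p-C)@ey] for p in P])
    e=[P[1]-P[0],P[2]-P[1]];
    d=[v for v in e if abs(v@ey)>abs(v@up)][0];d=d*np.sign(d@ey)
    yaw_cap=np.arctan2(-d[0],d[1])
    A=onz(c,105,184,35.5);B=onz(c,298,163,35.5);d=(A-B)*np.sign((A-B)[1]);yaw_edge=np.arctan2(-d[0],d[1])
    yaw=yaw_edge
print('cap top C',C,'local corners',L.round(1).tolist(),'yaws',np.degrees([yaw_cap,yaw_edge]),'edge len',np.linalg.norm(d),'mid',(A+B)/2)
m_=(A+B)/2; print('cap top from edge',m_+up*112+n*38, 'origin from C',C-n*38)
# knobs
K=onz(c,265,246,120);print('knobL',K,(K-C)@ey)
E
python3 m2.py
```

```text
cap outer ((196.76828002929688, 251.41461181640625), (54.00102615356445, 55.326202392578125), 83.6598129272461)
poly [[220, 223], [170, 229], [174, 281], [225, 274]]
cap top C [568.28016653 175.71255747 124.4       ] local corners [[-32.4, -35.9], [-32.9, 31.9], [31.0, 34.3], [31.7, -30.7]] yaws [-10.86722366 -11.1962157 ] edge len 271.2010578412425 mid [494.46002549 193.2669759   35.5       ]
cap top from edge [570.96768035 178.12330356 124.408     ] origin from C [586.91855819 172.02333583  91.492     ]
knobL [588.05656082 255.02753825 120.        ] 81.6454304268689
```

The two cameras disagree by about 8 mm in y, so I'll check whether the arm had settled and measure again.

```bash
python3 - <<'E'
from h import *
for i in range(2):
    s=read_state();print(s['clock'],s['eef_pos'],s['tool_rot'],abs(s['qd']).max())
    c=calibration("wrist");im=get_image("wrist");save('w1.png',im)
a=np.load('top.npy');ct=calibration("top");print('top cap',onz(ct,203.3,176.9,124.4),'base-origin px',proj(ct,[0,0,20]),proj(ct,[192.4,620.2,231]))
E
python3 m2.py
```

```text
1.65 [484.00595702 273.36015051 350.90016611] [-1.57174175e+00  3.21941207e-04 -3.04946481e-01] 0.04803468696151051
1.7 [482.87777075 275.20631155 350.90652898] [-1.57097526e+00  1.21237533e-03 -3.01656975e-01] 0.029835198802355342
top cap [575.45820575 165.97739822 124.4       ] base-origin px [258.67612254 379.73515703] [  8.57618404 322.91162249]
cap outer ((192.80685424804688, 254.91510009765625), (53.912662506103516, 55.32591247558594), 83.9909896850586)
poly [[217, 227], [166, 233], [169, 284], [221, 278]]
cap top C [569.8176433  173.17998011 124.4       ] local corners [[-32.6, -35.9], [-32.6, 32.1], [31.1, 34.3], [31.5, -30.9]] yaws [-10.8629116  -10.90705614] edge len 271.1078933936205 mid [493.00156809 196.54254874  35.5       ]
cap top from edge [569.58467518 181.78518542 124.408     ] origin from C [588.47441623 169.58486903  91.492     ]
knobL [586.31105235 258.63175646 120.        ] 87.0289487316396
```

```bash
python3 - <<'E'
from h import *
import pickle
for i in range(6): 
    s=read_state();c=calibration("wrist");im=get_image("wrist")
s2=read_state();print(s['eef_pos'],s2['eef_pos'],abs(s2['qd']).max())
save('w1.png',im);pickle.dump(c,open('w1.pkl','wb'))
E
sed -i "s/c=calibration(\"wrist\")/import pickle;c=pickle.load(open('w1.pkl','rb'))/; s/^    A=onz.*$/    yaw=yaw_cap/; s/'yaws'.*$/'yaw',np.degrees(yaw),'origin',C-n*38)/; /^m_=/d;/^K=/d" m2.py; python3 m2.py
```

```text
[482.52409558 276.20431461 351.25863637] [482.67017047 275.999577   351.28582088] 0.004215115615806595
cap outer ((191.79702758789062, 254.97030639648438), (54.030521392822266, 55.32406997680664), 84.2894058227539)
poly [[216, 227], [165, 233], [168, 284], [220, 277]]Traceback (most recent call last):
  File "m2.py", line 23, in <module>
    yaw=yaw_edge
        ^^^^^^^^
NameError: name 'yaw_edge' is not defined
```

```bash
sed -i "/yaw=yaw_edge/d" m2.py; cat >> m2.py <<'E'
Q=np.array([onplane(*p,C,n) for p in ap]);print(np.array([[(p-C)@up,(p-C)@ey] for p in Q]).round(1).tolist())
o=(np.array(c['world_from_camera'])[:3,3]-C);print('cam in cap',o@up,o@ey,o@n)
E
python3 m2.py
```

```text
cap outer ((191.79702758789062, 254.97030639648438), (54.030521392822266, 55.32406997680664), 84.2894058227539)
poly [[216, 227], [165, 233], [168, 284], [220, 277]]
cap top C [570.18749303 171.95017141 124.4       ] local corners [[-32.7, -36.0], [-32.7, 32.1], [31.3, 34.4], [31.5, -31.0]] yaw -11.118377313847589 origin [588.83085587 168.28615418  91.492     ]
[[-30.7, 31.2], [-29.6, -31.8], [31.0, -29.7], [28.7, 32.2]]
cam in cap 36.34044925799961 90.82984612567836 405.4039768103947
```

Emit:
apply_moves:
  targets:
    - [0.26,0,-1,0,0,0]
    - [0.26,0,-1,0,0,0]
    - [0.26,0,-1,0,0,0]
    - [0.26,0,-1,0,0,0]
    - [0.26,0,-1,0,0,0]
    - [0.26,0,-1,0,0,0]
    - [0.26,0.2,-1,0,0,0]
    - [0.26,0.2,-1,0,0,0]
    - [0.26,0.2,-1,0,0,0]
    - [0.26,0.2,-1,0,0,0]
    - [0.26,0.2,-1,0,0,0]
    - [0.26,0.2,-1,0,0,0]

```text
clock: 3.55
eef_pos: [460.3, -221.1, 303.2]
tool_rot: [-1.571, -0.001, -0.3]
force: [0.4, -0.1, 0.7]
width: 85.2
```

Emit:
apply_moves:
  targets:
    - [0,0,-0.8,0,0,0]
    - [0,0,-0.8,0,0,0]
    - [0,0,-0.5,0,0,0]
    - [0,0,0,0,0,0]
    - [0,0,0,0,0,0]
    - [0,0,0,0,0,0]
    - [0,0,0,0,0,0]

```text
clock: 4.42
eef_pos: [435.7, -299.6, 303.3]
tool_rot: [-1.57, -0.0, -0.299]
force: [-0.4, -0.3, -0.7]
width: 85.1
```

```bash
python3 - <<'E'
from h import *
import pickle
s=read_state();c=calibration("wrist");im=get_image("wrist")
print(s['clock'],s['eef_pos'],s['tool_rot'],s['qpos'],abs(s['qd']).max())
save('w2.png',im);pickle.dump(c,open('w2.pkl','wb'))
E
```

```text
4.425 [ 435.70699991 -299.61299271  303.32863137] [-1.57047332e+00 -1.92769105e-05 -2.99306982e-01] [ 0.30560786  0.39041154  0.34746132  1.76418972 -0.15364898  1.01362279
  1.98198216] 0.006013976244440249
```

View pics/w2.png

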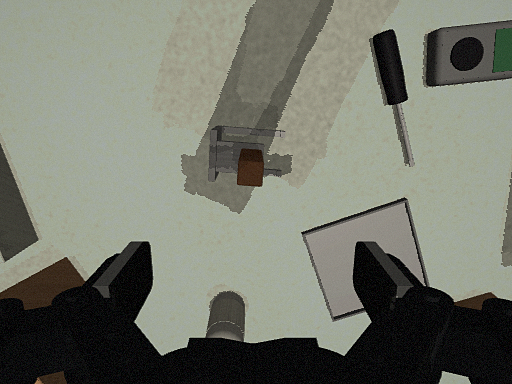

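The puller is below, with the handle's top face near (251,175), its spine at x≈212 and its tines pointing right. The tray's corners are at (303,234), (407,199) and (333,320). I'll measure them all from this view.

```bash
python3 - <<'E'
from h import *
import pickle
a=cv2.imread('pics/w2.png')[:,:,::-1];c=pickle.load(open('w2.pkl','rb'))
hsv=cv2.cvtColor(a,cv2.COLOR_RGB2HSV);sub=hsv[135:195,225:275]
m=(((sub[:,:,0]<20)&(sub[:,:,1]>110)))
ys,xs=np.nonzero(m);print(xs.min()+225,xs.max()+225,ys.min()+135,ys.max()+135)
for y in range(ys.min(),ys.max()+1,2): 
    r=np.nonzero(m[y])[0]; print(y+135,r.min()+225,r.max()+225,sub[y,r,2].mean().round())
g=cv2.cvtColor(a,cv2.COLOR_RGB2GRAY)
for t,(x0,y0,x1,y1) in {'spine':(205,118,225,190)}.items():
    mm=(g[y0:y1,x0:x1]<70).astype(np.uint8);yy,xx=np.nonzero(mm);print(t,cv2.minAreaRect(np.column_stack([xx+x0,yy+y0]).astype(np.float32)))
for p in [(303,234),(407,199),(427,290),(333,320)]: print('tray',onz(c,*p,9))
for p in [(285,131),(281,172)]: print('tips',onz(c,*p,9))
for p in [(212,128),(212,181)]: print('spine top',onz(c,*p,62))
print([proj(c,[434,-305,z]) for z in (142,62)])
big=cv2.resize(a[110:210,170:310],None,fx=5,fy=5,interpolation=cv2.INTER_CUBIC);save('c2.png',np.clip(big*1.8,0,255).astype(np.uint8))
E
```

```text
237 263 149 185
149 241 255 40.0
151 241 260 40.0
153 240 261 40.0
155 240 261 39.0
157 240 262 42.0
159 239 262 44.0
161 238 262 52.0
163 238 263 64.0
165 238 263 65.0
167 238 263 65.0
169 238 263 66.0
171 238 262 67.0
173 238 262 66.0
175 237 262 64.0
177 237 261 65.0
179 237 261 65.0
181 237 261 65.0
183 237 261 67.0
185 244 261 54.0
spine ((216.44752502441406, 151.9972381591797), (14.874150276184082, 54.083038330078125), 3.012787342071533)
tray [ 566.77958999 -267.35927909    9.        ]
tray [ 559.27601268 -119.64547745    9.        ]
tray [ 705.49637306 -116.79462687    9.        ]
tray [ 714.15445881 -260.09836621    9.        ]
tips [ 422.73164038 -252.81049244    9.        ]
tips [ 472.87344296 -272.4496735     9.        ]
spine top [ 389.18555977 -333.8452326    62.        ]
spine top [ 447.16119702 -353.79613961   62.        ]
[array([247.47484783, 172.81733511]), array([248.37678368, 158.1848555 ])]
```

View pics/c2.png

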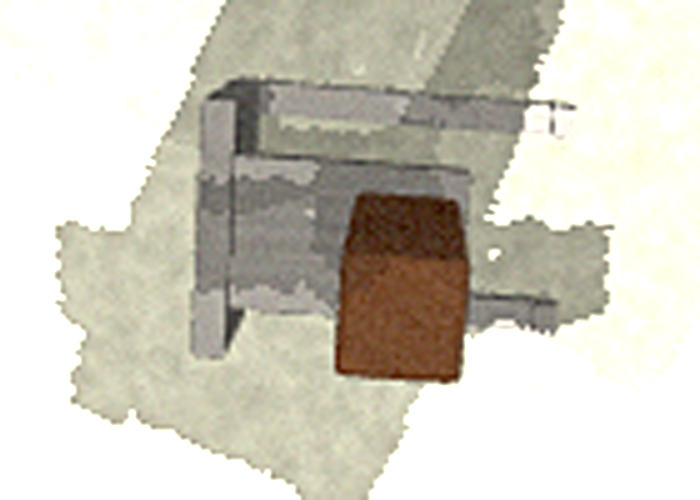

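The puller's handle is at about (434.8,-302.5) with yaw about 70.6°, and the tray's centre is near (636,-191). I'll descend and grasp the handle with the jaws along the puller's x.

Emit:
apply_moves:
  targets:
    - [0,0.9,-0.075,0,0.28,0]
    - [0,0.9,0,0,0,0]
    - [0,0.9,0,0,0,0]
    - [0,0.6,0,0,0,0]
    - [0,0.5,0,0,0,0]
    - [0,0.5,0,0,0,0]
    - [0,0.5,0,0,0,0]
    - [0,0.4,0,0,0,0]
    - [0,0.18,0,0,0,0]
    - [0,0,0,0,0,0]
    - [0,0,0,0,0,0]
    - [0,0,0,0,0,0]

```text
clock: 5.98
eef_pos: [434.7, -303.6, 88.7]
tool_rot: [-1.571, -0.001, -0.34]
force: [-0.1, -0.5, 0.7]
width: 85.4
```

Emit:
apply_moves:
  targets:
    - [0,0,0,0,0,0]
    - [0,0,0,0,0,0]
    - [0,0,0,0,0,0]
    - [0,0,0,0,0,0]
    - [0,0,0,0,0,0]
    - [0,0,0,0,0,0]
    - [0,0,0,0,0,0]
    - [0,0,0,0,0,0]
  jaw: -1

```text
clock: 6.98
eef_pos: [434.4, -303.2, 88.0]
tool_rot: [-1.571, 0.0, -0.34]
force: [-0.1, 1.4, -1.2]
width: 23.4
```

```bash
python3 - <<'E'
from h import *
s=read_state()
for k in ('clock','eef_pos','tool_rot','force','width','qpos'):print(k,s[k])
E
```

```text
clock 6.975
eef_pos [ 434.37249794 -303.15495628   88.02755004]
tool_rot [-1.57058047e+00  2.42130293e-04 -3.39832007e-01]
force [-0.1487858   1.36277975 -1.21036324]
width 23.43952166717557
qpos [ 0.40487985  0.68473818  0.23030408  1.98019749 -0.30091491  0.5093528
  2.08013238]
```

Gripped at width 23.4, so the puller's underside is 88 mm ahead of the TCP. Next I lift it, yaw to the desk's heading and fly over.

Emit:
apply_moves:
  targets:
    - [0,-0.5,0,0,0,0]
    - [0,-1,0,0,0.7,0]
    - [0,-1,0,0,1,0]
    - [0,-1,0,0,1,0]
    - [0,-1,0,0,1,0]
    - [0,-1,0,0,1,0]
    - [0,-0.3,0,0,1,0]
    - [0,0,0,0,1,0]
    - [0,0,0,0,1,0]
    - [0,0,0,0,1,0]
    - [0,0,0,0,1,0]
    - [0,0,0,0,0.5,0]

```text
clock: 8.48
eef_pos: [434.0, -303.1, 319.6]
tool_rot: [-1.572, 0.0, -1.767]
force: [1.0, -0.6, -3.1]
width: 23.5
```

Emit:
apply_moves:
  targets:
    - [-0.6,0,-0.12,0,0,0]
    - [-1,0,-0.2,0,0,0]
    - [-1,0,-0.2,0,0,0]
    - [-1,0,-0.2,0,0,0]
    - [-1,0,-0.2,0,0,0]
    - [-1,0,-0.2,0,0,0]
    - [-1,0,-0.2,0,0,0]
    - [-1,0,-0.2,0,0,0]
    - [-1,0,-0.2,0,0,0]
    - [-1,0,-0.2,0,0,0]
    - [-1,0,-0.2,0,0,0]
    - [-1,0,-0.2,0,0,0]

```text
clock: 9.98
eef_pos: [432.1, 170.9, 319.9]
tool_rot: [-1.571, -0.0, -1.764]
force: [0.6, -0.2, -2.6]
width: 23.4
```

Emit:
apply_moves:
  targets:
    - [-0.6,0,-0.1,0,0,0]
    - [0,0,0,0.75,0,0]
    - [0,0,0,0.75,0,0]
    - [0,0,0,0.75,0,0]
    - [0,0,0,0.75,0,0]
    - [0,0,0,0.75,0,0]
    - [0,0,0,0,0,0]
    - [0,0,0,0,0,0]
    - [0,0,0,0,0,0]
    - [0,0,0,0,0,0]
    - [0,0,0,0,0,0]
    - [0,0,0,0,0,0]

```text
clock: 11.48
eef_pos: [433.3, 193.9, 320.1]
tool_rot: [-1.047, 0.0, -1.765]
force: [0.7, -0.5, -2.5]
width: 23.5
```

```bash
cat > rel.py <<'E'
from h import *
import sys,pickle
s=read_state();c=calibration("wrist")
for k in ('clock','eef_pos','tool_rot','force','width','qpos'):print(k,np.round(s[k],3))
print('qd',abs(s['qd']).max())
O=np.array([588.6,167.3,91.5]);y=np.radians(-11.1)
ex=np.array([np.cos(y),np.sin(y),0]);ey=np.array([-np.sin(y),np.cos(y),0]);ez=np.array([0,0,1.])
U=ex*np.cos(np.pi/6)+ez*.5;N=-ex*.5+ez*np.cos(np.pi/6)
Rt=R.from_euler('xyz',s['tool_rot']).as_matrix()
P=s['eef_pos']+88*Rt[:,1]
D=np.column_stack([-ey,-N,U])
print('puller in cap (u,y,n)',[(P-O)@v for v in(U,ey,N)],'turn still needed (units)',R.from_matrix(Rt.T@D).as_rotvec(degrees=True)/8)
if len(sys.argv)>1:
    im=get_image("wrist");save(sys.argv[1]+'.png',im);pickle.dump(c,open(sys.argv[1]+'.pkl','wb'))
    print('cap px',proj(c,O+38*N))
E
python3 rel.py w3
```

```text
clock 11.475
eef_pos [433.345 193.928 320.148]
tool_rot [-1.047  0.    -1.765]
force [ 0.678 -0.498 -2.519]
width 23.473
qpos [-1.752  0.272  1.202  2.234  0.269  0.447 -1.027]
qd 0.008082006186425248
puller in cap (u,y,n) [np.float64(-22.068747147708024), np.float64(-3.757077404209555), np.float64(188.75313392427452)] turn still needed (units) [ 0.00109247 -0.00274985 -0.00023522]
cap px [271.57062218 154.6872798 ]
```

View pics/w3.png

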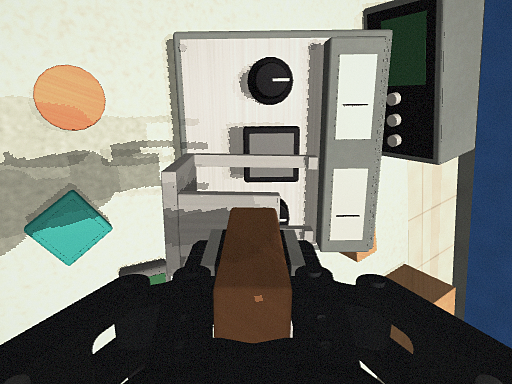

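The view is clear. The cap's top centre is at about (272,154), against a prediction of (271.6,154.7), so the cap estimate holds. The puller's spine is at x≈165-190 and its +y tine at y≈155-167. I'll check the puller's lateral offset in the grip by projecting its known points.

```bash
python3 - <<'E'
from h import *
import pickle
s=read_state();c=pickle.load(open('w3.pkl','rb'))
Rt=R.from_euler('xyz',s['tool_rot']).as_matrix();P=s['eef_pos']+88*Rt[:,1];X=Rt[:,2];Y=-Rt[:,0];Z=-Rt[:,1]
f=lambda x,y,z:proj(c,P+x*X+y*Y+z*Z).round(1).tolist()
for n,p in {'spine top out +y':(-48,30,62),'spine top in +y':(-40,30,62),'spine top out -y':(-48,-30,62),'plate +y back':(-40,18,62),'plate +y front':(14,18,62),'tip +y out top':(42,30,11),'tip +y in top':(42,22,11),'tine mid out':(0,30,7),'handle top +y+x':(12,12,142),'h +y-x':(-12,12,142),'h bottom +y+x':(12,12,62)}.items():print(n,f(*p),f(p[0],p[1]+2,p[2]))
a=cv2.imread('pics/w3.png');big=cv2.resize(a[115:255,150:345],None,fx=4.1,fy=4.1,interpolation=cv2.INTER_CUBIC);save('c3.png',big[:,:,::-1])
g=cv2.cvtColor(a,cv2.COLOR_BGR2GRAY)
m=((g[118:188,238:306]<60)*255).astype(np.uint8);cs,_=cv2.findContours(m,0,1);q=max(cs,key=cv2.contourArea);print(cv2.boundingRect(q),cv2.minAreaRect(q))
E
```

```text
spine top out +y [157.3, 169.9] [157.0, 166.0]
spine top in +y [173.0, 169.9] [172.7, 166.0]
spine top out -y [165.4, 275.8] [165.1, 272.6]
plate +y back [174.4, 192.6] [174.2, 188.9]
plate +y front [278.6, 192.5] [278.7, 188.7]
tip +y out top [315.9, 154.0] [316.0, 150.9]
tip +y in top [315.3, 166.0] [315.4, 163.0]
tine mid out [251.8, 153.1] [251.8, 150.1]
handle top +y+x [291.8, 285.0] [292.0, 278.8]
h +y-x [210.0, 285.0] [209.8, 278.9]
h bottom +y+x [274.6, 203.5] [274.6, 199.9]
(5, 8, 56, 30) ((32.5, 22.5), (29.0, 55.0), 90.0)
```

View pics/c3.png

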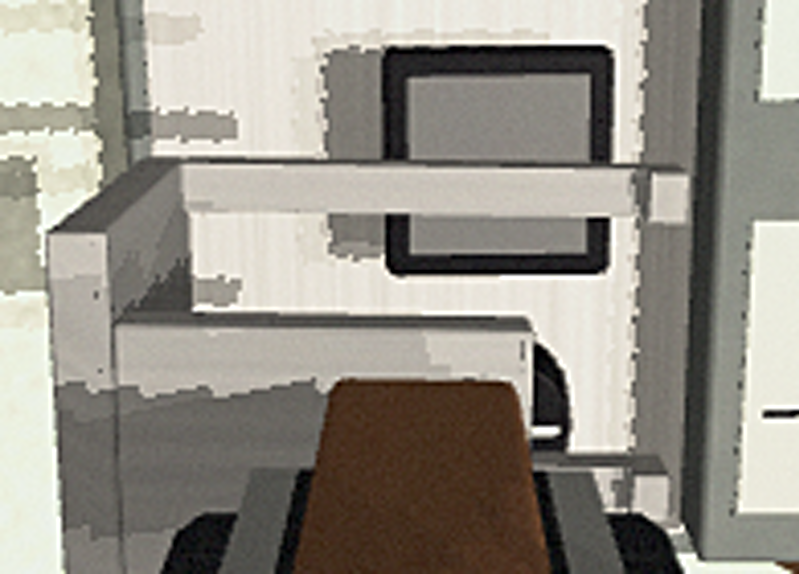

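The puller sits about 1.4 mm toward its -y in the grip, so it needs a shift of +5.5 mm along the desk's y. I'll move back downslope and part of the way down, then check.

Emit:
apply_moves:
  targets:
    - [-0.07,0.25,-0.4,0,0,0]
    - [-0.068,0.4,-0.45,0,0,0]
    - [0,0.4,-0.45,0,0,0]
    - [0,0.45,-0.45,0,0,0]
    - [0,0.45,0,0,0,0]
    - [0,0.45,0,0,0,0]
    - [0,0.4,0,0,0,0]
    - [0,0,0,0,0,0]
    - [0,0,0,0,0,0]
    - [0,0,0,0,0,0]
    - [0,0,0,0,0,0]

```text
clock: 12.9
eef_pos: [430.6, 195.6, 204.0]
tool_rot: [-1.048, -0.013, -1.77]
force: [0.2, 0.7, -1.6]
width: 23.1
```

```bash
python3 rel.py
```

```text
clock 12.9
eef_pos [430.554 195.594 204.02 ]
tool_rot [-1.048 -0.013 -1.77 ]
force [ 0.243  0.747 -1.599]
width 23.146
qpos [-1.201  0.41   0.528  2.386  1.206  0.236 -2.099]
qd 0.007513625014118883
puller in cap (u,y,n) [np.float64(-82.80702621160589), np.float64(-3.8982648209659723), np.float64(89.7214885944129)] turn still needed (units) [0.00321281 0.01149127 0.1005535 ]
```

The target was cut short: joint 6 is at its lower limit of 0.23. I'll fit a simple kinematic model to the recorded poses to see which entry poses are reachable.

```bash
cat > kin.py <<'E'
import numpy as np, itertools
from scipy.spatial.transform import Rotation as R
from scipy.optimize import least_squares
lo=np.array([-3.06,-.37,-1.25,.18,-1.1,.23,-2.94]);hi=np.array([3.06,2.12,1.32,2.47,4.24,1.98,2.94])
D=[([-1.33580662,.62933638,.0384256,1.51836647,-.02698766,.9962896,-.01999827],[192.361,620.234,230.396],[-1.57267841,-2.5e-5,-.300768]),
([.30560786,.39041154,.34746132,1.76418972,-.15364898,1.01362279,1.98198216],[435.707,-299.613,303.329],[-1.57047332,0,-.29930698]),
([.40487985,.68473818,.23030408,1.98019749,-.30091491,.5093528,2.08013238],[434.3725,-303.155,88.0276],[-1.57058,.000242,-.339832]),
([-1.752,.272,1.202,2.234,.269,.447,-1.027],[433.345,193.928,320.148],[-1.047,0,-1.765]),
([-1.201,.41,.528,2.386,1.206,.236,-2.099],[430.554,195.594,204.02],[-1.048,-.013,-1.77])]
def mm(p,sg,q):
    h,l1,l2,l3,o1,o7=p[:6];d=p[6:]
    a=R.from_euler('z',sg[0]*q[0]+o1);t=np.array([0,0,h]);
    for axis,ang,v in (('y',q[1],[d[0],d[1],l1]),('z',sg[1]*q[2],[0,0,0]),('y',q[3],[d[2],d[3],l2]),('z',sg[2]*q[4],[0,0,0]),('y',q[5],[d[4],0,l3]),('z',sg[3]*q[6]+o7,[0,0,0])):
        a=a*R.from_euler(axis,ang);t=t+a.apply(v)
    a=a*R.from_matrix([[1,0,0],[0,0,-1],[0,1,0]]).inv()
    return t,a
def fit():
    best=None
    for sg in itertools.product([1,-1],repeat=4):
      for o7 in (0,1.57,3.14,-1.57):
        f=lambda p:np.concatenate([np.r_[mm(p,sg,q)[0]-x,300*(mm(p,sg,q)[1].inv()*R.from_euler('xyz',r)).as_rotvec()] for q,x,r in D])
        s=least_squares(f,[350,430,430,250,0,o7,0,0,0,0,0],max_nfev=60)
        if best is None or s.cost<best[0]: best=(s.cost,sg,s.x,s.fun)
    return best
if __name__=='__main__':
    b=fit();print(b[0],b[1],b[2].round(2).tolist());print(b[3].round(1).reshape(-1,6));np.savez('kin.npz',p=b[2],sg=b[1])
E
python3 kin.py
```

```text
1724305.4782708106 (-1, 1, -1, -1) [-537.58, 628.6, 336.34, -613.03, -0.11, -0.1, 379.69, -332.79, -5.34, 364.96, 294.79]
[[  18.4    2.7  -40.7 -675.8  -15.5  643.5]
 [ -13.2    6.5   68.4  784.    71.9 -397.1]
 [ -11.4   -1.7   -7.8  710.8   73.3 -499.3]
 [   4.7    9.4  -29.5 -630.3  -85.6 -237.7]
 [ -26.1   11.     9.6 -702.1  -43.7  274.8]]
```

```bash
sed -i 's/\[0,1,0\]\]).inv()/[0,1,0]])/' kin.py; python3 kin.py
```

```text
0.033178112170079745 (-1, -1, -1, -1) [337.31, 558.95, 381.99, 350.75, -0.0, -1.57, 0.19, -11.42, 0.16, -16.23, -0.13]
[[ 0.  -0.  -0.   0.  -0.  -0. ]
 [ 0.1  0.  -0.   0.  -0.   0. ]
 [ 0.  -0.   0.1  0.  -0.   0. ]
 [ 0.  -0.  -0.   0.2  0.1  0. ]
 [-0.  -0.  -0.  -0.   0.  -0.1]]
```

The model fits to 0.1 mm. I'll check the whole pull path for IK within the joint limits, for each way of holding the handle.

```bash
cat > ik.py <<'E'
from kin import *
z=np.load('kin.npz');p=z['p'];sg=z['sg']
O=np.array([588.6,167.3,91.5]);yw=np.radians(-11.1)
ex=np.array([np.cos(yw),np.sin(yw),0]);ey=np.array([-np.sin(yw),np.cos(yw),0]);ez=np.array([0,0,1.])
def pose(u,n,g,k,tilt=30,dy=1.7,yo=0):
    t=np.radians(tilt);U=ex*np.cos(t)+ez*np.sin(t);N=-ex*np.sin(t)+ez*np.cos(t)
    U0=ex*np.cos(np.pi/6)+ez*.5;N0=-ex*.5+ez*np.cos(np.pi/6)
    P=O+u*U0+n*N0+dy*ey+g*N
    A=R.from_matrix(np.column_stack([-ey,-N,U]))*R.from_euler('y',k*np.pi/2)
    return P,A
def ik(P,A,seeds):
    out=[]
    for s in seeds:
        f=lambda q:np.r_[(mm(p,sg,q)[0]-P)/10,10*(mm(p,sg,q)[1].inv()*A).as_rotvec()]
        r=least_squares(f,np.clip(s,lo+.02,hi-.02),bounds=(lo,hi),max_nfev=80)
        if r.cost<1e-4: out.append(r.x)
    return out
if __name__=='__main__':
    rng=np.random.default_rng(0);S=lo+(hi-lo)*rng.random((60,7));S[:,0]=rng.uniform(-2.2,1,60)
    for k in (0,1,2,3):
        for u,n in ((-80,50),(-80,6.5),(-40,6.5),(0,6.5),(0,60),(0,110)):
            o=ik(*pose(u,n,88,k),S)
            if o:
                m=[np.min(np.minimum(q-lo,hi-q)) for q in o];b=o[int(np.argmax(m))];print(k,u,n,len(o),'margin',round(max(m),3),b.round(2).tolist())
            else:print(k,u,n,'none')
E
time python3 ik.py
```

```text
Still running in the background as job /tmp/bash_jobs.1000/c8e90b4b144b (pid 968). You'll get a notice when it ends.
```

```bash
cat /tmp/bash_jobs.1000/c8e90b4b144b/stdout; kill -- -$(cat /tmp/bash_jobs.1000/c8e90b4b144b/pid); nproc
python3 - <<'E'
s=open('ik.py').read()
s=s.replace("def ik(","""import math
def rz(a):c,s=math.cos(a),math.sin(a);return np.array([[c,-s,0],[s,c,0],[0,0,1.]])
def ry(a):c,s=math.cos(a),math.sin(a);return np.array([[c,0,s],[0,1,0],[-s,0,c]])
M=np.array([[1,0,0],[0,0,-1],[0,1,0.]])
def fk(q):
    h,l1,l2,l3,o1,o7,d0,d1,d2,d3,d4=p
    a=rz(sg[0]*q[0]+o1)@ry(q[1]);t=np.array([0,0,h])+a@[d0,d1,l1]
    a=a@rz(sg[1]*q[2])@ry(q[3]);t=t+a@[d2,d3,l2]
    a=a@rz(sg[2]*q[4])@ry(q[5]);t=t+a@[d4,0,l3]
    return t,a@rz(sg[3]*q[6]+o7)@M
def res(q,P,A):
    t,a=fk(q);return np.r_[(t-P)/10,5*(np.cross(a[:,0],A[:,0])+np.cross(a[:,1],A[:,1])+np.cross(a[:,2],A[:,2]))]
def ik(""",1)
i=s.index("        f=lambda q:np.r_[(mm");j=s.index("        if r.cost")
s=s[:i]+"""        r=least_squares(res,np.clip(s,lo+.02,hi-.02),bounds=(lo,hi),max_nfev=25,args=(P,A.as_matrix()))
"""+s[j:].replace("if r.cost<1e-4","if r.cost<1e-4 and np.trace(fk(r.x)[1].T@A.as_matrix())>2.9")
s=s.replace("60,7","16,7").replace("-2.2,1,60","-2.2,1,16").replace("'none')","'none',flush=True)").replace("b.round(2).tolist())","b.round(2).tolist(),flush=True)")
open('ik.py','w').write(s)
E
export OPENBLAS_NUM_THREADS=1 OMP_NUM_THREADS=1; time timeout 100 python3 ik.py
```

```text
4
0 -80 50 1 margin 0.089 [-0.88, 0.46, 0.16, 2.38, 1.63, 0.34, -2.52]
0 -80 6.5 1 margin 0.017 [-1.28, 0.76, 0.9, 2.39, 3.99, 0.25, 1.43]
0 -40 6.5 none
0 0 6.5 3 margin 0.26 [-0.29, 0.53, -0.42, 2.21, 1.52, 0.58, -2.2]
0 0 60 2 margin 0.14 [-0.69, 0.39, 0.08, 2.22, 1.17, 0.37, -1.9]
0 0 110 3 margin 0.267 [-0.41, 0.3, -0.35, 2.2, 1.08, 0.58, -1.82]
1 -80 50 1 margin 0.102 [-0.39, 0.49, -0.52, 2.37, 1.56, 0.67, 2.26]
1 -80 6.5 1 margin 0.105 [-0.45, 0.58, -0.38, 2.37, 1.75, 0.63, 2.11]
1 -40 6.5 none
1 0 6.5 none
1 0 60 none
1 0 110 none
2 -80 50 none
2 -80 6.5 3 margin 0.111 [-0.25, 0.64, -0.67, 2.36, 1.7, 0.8, 0.6]
2 -40 6.5 1 margin 0.183 [-0.27, 0.57, -0.53, 2.29, 1.63, 0.67, 0.76]
2 0 6.5 none
2 0 60 1 margin 0.262 [-0.13, 0.46, -0.69, 2.21, 1.35, 0.71, 1.08]
2 0 110 1 margin 0.239 [-0.71, 0.29, 0.04, 2.21, 0.96, 0.47, 1.44]
3 -80 50 1 margin 0.013 [-1.02, 0.48, 0.37, 2.39, 1.7, 0.24, -1.01]
3 -80 6.5 2 margin 0.112 [-0.17, 0.68, -0.8, 2.36, 1.68, 0.89, -0.96]
3 -40 6.5 none
3 0 6.5 none
3 0 60 1 margin 0.011 [-0.93, 0.42, 0.41, 2.23, 0.96, 0.24, -0.12]
3 0 110 1 margin 0.236 [-0.72, 0.29, 0.05, 2.21, 0.96, 0.47, -0.13]
real	0m30.924s
user	0m30.458s
sys	0m0.157s
```

With the current grasp the task is feasible, with j3 negative and margin 0.1 to 0.26. What matters is which elbow swivel the controller takes. I'll test whether minimum-norm stepping reproduces the moves so far; if it does, I can plan a route with it.

```bash
cat > sim.py <<'E'
from ik import *
import math
def jac(q):
    t,a=fk(q);J=np.zeros((6,7))
    for i in range(7):
        d=q.copy();d[i]+=1e-5;t2,a2=fk(d);J[:3,i]=(t2-t)/1e-5/1000
        W=(a2@a.T-np.eye(3))/1e-5;J[3:,i]=[W[2,1],W[0,2],W[1,0]]
    return J
def err(q,P,A):
    t,a=fk(q);return np.r_[(P-t)/1000,R.from_matrix(A@a.T).as_rotvec()]
def step(q,P,A,n=12,ns=0,lam=1e-3):
    mid=(lo+hi)/2
    for _ in range(n):
        J=jac(q);e=err(q,P,A)
        fr=np.ones(7,bool)
        for _ in range(4):
            Jf=J*fr;Jp=Jf.T@np.linalg.inv(Jf@Jf.T+lam**2*np.eye(6))
            dq=Jp@e
            if ns: dq=dq+(np.eye(7)-Jp@Jf)@(fr*ns*(q0n-q))
            bad=((q+dq<lo)|(q+dq>hi))&fr
            if not bad.any():break
            fr&=~bad
        q=np.clip(q+np.clip(dq,-.1,.1)*1,lo,hi)
    return q
q0n=np.array([-1.336,.628,.038,1.517,-.027,.996,-.02])
def run(q,rows,P=None,A=None,ns=0,reset=True):
    if P is None:P,A=fk(q)
    log=[]
    for r in rows:
        r=np.array(r,float);P=P+A@(r[:3]*40);A=A@R.from_rotvec(np.radians(8)*r[3:]).as_matrix()
        q=step(q,P,A,ns=ns);log.append(q)
        if reset:P,A=fk(q) if np.linalg.norm(err(q,P,A))>2e-3 else (P,A)
    return q,P,A,log
rA=[[0,-.5,0,0,0,0],[0,-1,0,0,.7,0]]+[[0,-1,0,0,1,0]]*4+[[0,-.3,0,0,1,0]]+[[0,0,0,0,1,0]]*4+[[0,0,0,0,.5,0]]+[[-.6,0,-.12,0,0,0]]+[[-1,0,-.2,0,0,0]]*11+[[-.6,0,-.1,0,0,0]]+[[0,0,0,.75,0,0]]*5
rB=[[-.07,.25,-.4,0,0,0],[-.068,.4,-.45,0,0,0],[0,.4,-.45,0,0,0],[0,.45,-.45,0,0,0],[0,.45,0,0,0,0],[0,.45,0,0,0,0],[0,.4,0,0,0,0]]
if __name__=='__main__':
    q1=np.array(D[2][0])
    print('want',D[3][0],D[4][0])
    for ns in (0,.003,.01,.03,.1):
        q,P,A,l=run(q1,rA,ns=ns);q2,_,_,l=run(np.array(D[3][0]),rB,ns=ns)
        print(ns,q.round(2).tolist(),q2.round(2).tolist(),(fk(q2)[0]).round(0))
    q,P,A,l=run(np.array(D[0][0]),[[0.5,-1,-0.3,0,0,0]]*3+[[1,0,-.65,0,0,0]]*8+[[.26,0,-1,0,0,0]]*6+[[.26,.2,-1,0,0,0]]*6+[[0,0,-.8,0,0,0]]*2+[[0,0,-.5,0,0,0]]);print(q.round(3),D[1][0])
E
time timeout 120 python3 sim.py
```

```text
want [-1.752, 0.272, 1.202, 2.234, 0.269, 0.447, -1.027] [-1.201, 0.41, 0.528, 2.386, 1.206, 0.236, -2.099]
0 [-1.79, 0.3, 1.27, 2.23, 0.17, 0.43, -0.92] [-1.15, 0.44, 0.46, 2.41, 1.48, 0.23, -2.39] [430. 200. 188.]
0.003 [-1.64, 0.21, 1.02, 2.23, 0.46, 0.49, -1.23] [-1.14, 0.44, 0.45, 2.41, 1.48, 0.24, -2.39] [430. 200. 188.]
0.01 [-1.54, 0.18, 0.88, 2.23, 0.54, 0.51, -1.33] [-1.23, 0.42, 0.55, 2.37, 1.11, 0.23, -2.02] [429. 207. 205.]
0.03 [-1.55, 0.18, 0.89, 2.23, 0.54, 0.51, -1.32] [-1.54, 0.47, 1.01, 2.3, -0.04, 0.24, -0.81] [435. 213. 240.]
0.1 [-1.52, 0.18, 0.86, 2.23, 0.56, 0.52, -1.34] [-1.73, 0.47, 1.21, 2.36, -0.23, 0.24, -0.62] [405. 203. 253.]
[ 0.306  0.39   0.348  1.763 -0.151  1.014  1.981] [0.30560786, 0.39041154, 0.34746132, 1.76418972, -0.15364898, 1.01362279, 1.98198216]
real	0m4.785s
user	0m5.217s
sys	0m0.132s
```

Pure minimum-norm stepping predicts the arm's joints well. I'll search for a simple loop in free air that brings the elbow to the good side (j3 negative) before the entry.

```bash
cat > plan.py <<'E'
from sim import *
import sys,time
def go(q,P2,A2,n=None):
    P1,A1=fk(q);rv=R.from_matrix(A1.T@A2).as_rotvec();k=n or int(max(np.linalg.norm(P2-P1)/30,np.degrees(np.linalg.norm(rv))/8)+1);mn=9;E=0
    for i in range(1,k+1):
        Pt=P1+(P2-P1)*i/k;At=A1@R.from_rotvec(rv*i/k).as_matrix()
        q=step(q,Pt,At,n=4);E=max(E,np.linalg.norm(err(q,Pt,At)));mn=min(mn,np.min(np.minimum(q-lo,hi-q)))
    return q,mn,E
def W(u,n,dy=1.7): P,A=pose(u,n,88,0,dy=dy);return P,A.as_matrix()
def entry(q):
    mn=9;E=0
    for u,n in ((-50,110),(-80,60),(-80,6.5),(0,6.5),(0,60)):
        q,m,e=go(q,*W(u,n));mn=min(mn,m);E=max(E,e)
        if e>.03:return q,mn,E
    return q,mn,E
qc=np.array(D[4][0])
if __name__=='__main__':
    t0=time.time()
    q,m,e=go(qc,*W(-82,30));print('direct',q.round(2),m,e)
    qh,m,e=go(qc,*W(-22,190));print('H',qh.round(2),m,e);print('entry from H',entry(qh))
    P0,A0=W(-22,190)
    prim=[('t',ax,s) for ax in range(3) for s in (-120,120)]+[('r',ax,s) for ax in range(3) for s in (-40,40)]
    def ap(q,pr,sgn):
        P,A=fk(q);k,ax,s=pr;v=np.zeros(3);v[ax]=s*sgn
        return go(q,P+A@v,A) if k=='t' else go(q,P,A@R.from_rotvec(np.radians(v)).as_matrix())
    out=[]
    for a in prim:
        for b in prim:
            if a[:2]==b[:2] or (a[0]=='t'==b[0]): continue
            q=qh;bad=0;mm_=9
            for pr,sgn in((a,1),(b,1),(a,-1),(b,-1)):
                q,m,e=ap(q,pr,sgn);mm_=min(mm_,m)
                if e>.01: bad=1;break
            if bad:continue
            q,m,e=go(q,P0,A0);out.append((q[2],a,b,mm_,q))
            if time.time()-t0>200:break
    out.sort(key=lambda o:o[0])
    for o in out[:5]: r=entry(o[4]);print(round(o[0],2),o[1],o[2],'loop margin',round(o[3],3),o[4].round(2).tolist(),'entry',r[0].round(2).tolist(),round(r[1],3),round(r[2],4))
E
time timeout 300 python3 plan.py
```

```text
direct [-0.89  0.52  0.21  2.39  1.83  0.31 -2.71] 0.009288770640694471 0.0007091744551461054
H [-0.99  0.14  0.21  2.21  0.73  0.62 -1.55] 0.12319135708728579 2.1309193329234952e-11
entry from H (array([-0.69989939,  0.39418245,  0.09249297,  2.22409236,  1.16747224,
        0.36736492, -1.89216991]), np.float64(0.015243427596061926), np.float64(0.013299616244316838))
-0.29 ('t', 1, 120) ('r', 0, -40) loop margin 0.024 [-0.55, 0.14, -0.29, 2.2, 0.82, 0.69, -1.65] entry [-0.59, 0.39, -0.05, 2.22, 1.22, 0.42, -1.94] 0.095 0.0
-0.16 ('r', 0, -40) ('t', 0, 120) loop margin 0.101 [-0.66, 0.14, -0.16, 2.2, 0.8, 0.67, -1.62] entry [-0.7, 0.39, 0.09, 2.22, 1.17, 0.37, -1.89] 0.025 0.0
-0.07 ('r', 0, -40) ('t', 2, -120) loop margin 0.198 [-0.74, 0.14, -0.07, 2.2, 0.78, 0.66, -1.61] entry [-0.71, 0.39, 0.11, 2.22, 1.16, 0.36, -1.88] 0.008 0.0
-0.03 ('r', 0, -40) ('t', 1, -120) loop margin 0.339 [-0.78, 0.14, -0.03, 2.21, 0.78, 0.65, -1.6] entry [-0.72, 0.39, 0.11, 2.22, 1.16, 0.36, -1.88] 0.002 0.0
-0.02 ('t', 2, 120) ('r', 0, -40) loop margin 0.306 [-0.79, 0.14, -0.02, 2.21, 0.77, 0.65, -1.6] entry [-0.67, 0.39, 0.05, 2.22, 1.18, 0.38, -1.91] 0.054 0.0
real	0m8.908s
user	0m9.305s
sys	0m0.108s
```

A loop of tilting back 40°, shifting 120 mm right, tilting forward again and shifting back moves the elbow to the good side. I'll simulate the exact rows, with one and two loops.

```bash
python3 - <<'E'
from plan import *
up=[[0,-.84,.5,0,0.01,.1]]+[[0,-.84,.5,0,0,0]]*2
loop=[[0,0,0,-1,0,0]]*5+[[1,0,0,0,0,0]]*3+[[0,0,0,1,0,0]]*5+[[-1,0,0,0,0,0]]*3
for n in (1,2,3):
    q,P,A,l=run(qc,up+loop*n);mn=min(np.min(np.minimum(x-lo,hi-x)) for x in l)
    r=entry(q);print(n,q.round(2),P.round(1),round(mn,3),'entry',r[0].round(2),r[1:])
E
```

```text
1 [-0.6   0.13 -0.23  2.21  0.81  0.68 -1.63] [432.3 195.7 321.3] 0.097 entry [-0.64  0.39  0.02  2.22  1.2   0.4  -1.92] (np.float64(0.08050464859951126), np.float64(4.445515225146438e-09))
2 [-0.27  0.16 -0.61  2.2   0.87  0.73 -1.7 ] [432.3 195.7 321.3] 0.097 entry [-0.34  0.41 -0.39  2.21  1.3   0.57 -2.02] (np.float64(0.1012617760304626), np.float64(2.9486268466047765e-12))
3 [ 0.03  0.22 -0.99  2.2   0.96  0.83 -1.79] [432.3 195.7 321.3] 0.097 entry [-0.08  0.48 -0.77  2.21  1.37  0.75 -2.07] (np.float64(0.10723535820307184), np.float64(8.351130002571054e-14))
```

One loop already gives 0.08 margin and two give 0.10. I'll do two.

Emit:
apply_moves:
  targets:
    - [0,-0.84,0.5,0,0.01,0.1]
    - [0,-0.84,0.5,0,0,0]
    - [0,-0.84,0.5,0,0,0]
    - [0,0,0,-1,0,0]
    - [0,0,0,-1,0,0]
    - [0,0,0,-1,0,0]
    - [0,0,0,-1,0,0]
    - [0,0,0,-1,0,0]
    - [1,0,0,0,0,0]
    - [1,0,0,0,0,0]
    - [1,0,0,0,0,0]

```text
clock: 14.28
eef_pos: [408.2, 74.1, 321.2]
tool_rot: [-1.704, -0.009, -1.77]
force: [-0.0, -0.5, -2.9]
width: 23.2
```

Emit:
apply_moves:
  targets:
    - [0,0,0,1,0,0]
    - [0,0,0,1,0,0]
    - [0,0,0,1,0,0]
    - [0,0,0,1,0,0]
    - [0,0,0,1,0,0]
    - [-1,0,0,0,0,0]
    - [-1,0,0,0,0,0]
    - [-1,0,0,0,0,0]
    - [0,0,0,0,0,0]

```text
clock: 15.4
eef_pos: [434.0, 191.4, 317.6]
tool_rot: [-1.077, -0.022, -1.776]
force: [0.5, -0.8, -2.4]
width: 23.4
```

Emit:
apply_moves:
  targets:
    - [0,0,0,-1,0,0]
    - [0,0,0,-1,0,0]
    - [0,0,0,-1,0,0]
    - [0,0,0,-1,0,0]
    - [0,0,0,-1,0,0]
    - [1,0,0,0,0,0]
    - [1,0,0,0,0,0]
    - [1,0,0,0,0,0]

```text
clock: 16.4
eef_pos: [407.6, 67.2, 320.5]
tool_rot: [-1.753, -0.028, -1.784]
force: [-0.5, 0.4, -2.4]
width: 23.2
```

Emit:
apply_moves:
  targets:
    - [0,0,0,1,0,0]
    - [0,0,0,1,0,0]
    - [0,0,0,1,0,0]
    - [0,0,0,1,0,0]
    - [0,0,0,1,0,0]
    - [-1,0,0,0,0,0]
    - [-1,0,0,0,0,0]
    - [-1,0,0,0,0,0]
    - [0,0,0,0,0,0]
    - [0,0,0,0,0,0]

```text
clock: 17.65
eef_pos: [434.0, 181.8, 315.5]
tool_rot: [-1.094, -0.038, -1.791]
force: [-0.3, -1.1, -2.3]
width: 23.5
```

```bash
python3 rel.py
```

```text
clock 17.65
eef_pos [433.97  181.789 315.539]
tool_rot [-1.094 -0.038 -1.791]
force [-0.323 -1.057 -2.335]
width 23.51
qpos [-0.67   0.15  -0.105  2.179  0.707  0.696 -1.509]
qd 0.013483529379884866
puller in cap (u,y,n) [np.float64(-26.014968952605884), np.float64(-19.560373157702468), np.float64(183.4785507432896)] turn still needed (units) [ 0.34206152 -0.03812696  0.32740972]
```

```bash
cat > chk.py <<'E'
from plan import *
from cell import read_state
s=read_state();q=np.array(s['qpos'])
print(q.round(3))
for u,n in ((-26,183),(-50,110),(-80,60),(-80,6.5),(0,6.5),(0,60)):
    q,m,e=go(q,*W(u,n));print(u,n,q.round(2).tolist(),round(m,3),round(e,4))
E
python3 chk.py
```

```text
[-0.67   0.15  -0.105  2.179  0.707  0.696 -1.509]
-26 183 [-0.72, 0.15, -0.1, 2.22, 0.81, 0.64, -1.64] 0.252 0.0
-50 110 [-0.77, 0.3, -0.01, 2.31, 1.13, 0.47, -1.98] 0.161 0.0
-80 60 [-0.86, 0.44, 0.12, 2.38, 1.55, 0.37, -2.44] 0.09 0.0
-80 6.5 [-0.73, 0.56, 0.02, 2.37, 1.88, 0.41, -2.74] 0.091 0.0
0 6.5 [-0.71, 0.51, 0.18, 2.22, 1.48, 0.27, -2.19] 0.038 0.0
0 60 [-0.69, 0.39, 0.08, 2.22, 1.17, 0.37, -1.9] 0.081 0.0
```

Reachable all the way with j6 still 0.04 rad inside its limit. I'll correct the orientation and lateral offset while descending to (u,n)=(-80,60), then measure.

Emit:
apply_moves:
  targets:
    - [0,0,0,0.17,-0.02,0.16]
    - [0,0,0,0.17,-0.02,0.16]
    - [-0.2,0.3,-0.15,0,0,0]
    - [-0.23,0.4,-0.2,0,0,0]
    - [0,0.4,-0.2,0,0,0]
    - [0,0.4,-0.2,0,0,0]
    - [0,0.4,-0.2,0,0,0]
    - [0,0.4,-0.2,0,0,0]
    - [0,0.4,-0.2,0,0,0]
    - [0,0.38,-0.1,0,0,0]
    - [0,0,0,0,0,0]
    - [0,0,0,0,0,0]

```text
clock: 19.15
eef_pos: [449.4, 197.7, 181.0]
tool_rot: [-1.046, 0.002, -1.764]
force: [0.1, 0.3, -2.7]
width: 23.4
```

```bash
python3 rel.py w4; python3 chk.py | tail -3
```

```text
clock 19.15
eef_pos [449.411 197.679 181.031]
tool_rot [-1.046  0.002 -1.764]
force [ 0.075  0.339 -2.662]
width 23.407
qpos [-0.808  0.431  0.05   2.376  1.536  0.401 -2.427]
qd 0.008035235402370914
puller in cap (u,y,n) [np.float64(-78.47784999176662), np.float64(3.1399763595189225), np.float64(60.75341069725788)] turn still needed (units) [-0.00878105 -0.00554584 -0.01027885]
cap px [352.89398584 189.57509301]
-80 6.5 [-0.72, 0.56, 0.01, 2.37, 1.88, 0.42, -2.74] 0.091 0.0
0 6.5 [-0.7, 0.51, 0.17, 2.22, 1.48, 0.27, -2.19] 0.044 0.0
0 60 [-0.68, 0.39, 0.07, 2.22, 1.18, 0.38, -1.9] 0.086 0.0
```

View pics/w4.png

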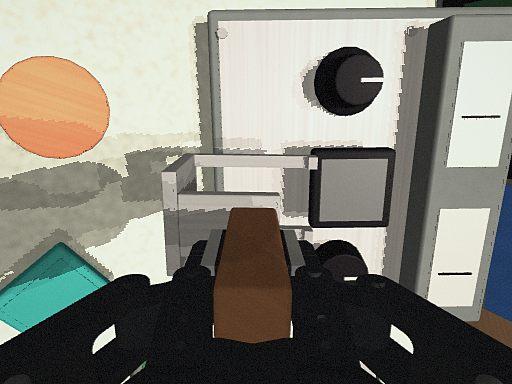

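The cap's grey top is centred at about (353.5,190), matching the prediction of (353,189.6). The tine tip is at (317,156), just downslope of the head. I'll back off 4 mm and lower beside the cap to n≈6.5.

Emit:
apply_moves:
  targets:
    - [0.04,0,-0.1,0,0,0]
    - [0,0.2,0,0,0,0]
    - [0,0.25,0,0,0,0]
    - [0,0.25,0,0,0,0]
    - [0,0.25,0,0,0,0]
    - [0,0.2,0,0,0,0]
    - [0,0.2,0,0,0,0]
    - [0,0,0,0,0,0]
    - [0,0,0,0,0,0]
    - [0,0,0,0,0,0]

```text
clock: 20.45
eef_pos: [472.1, 192.6, 132.0]
tool_rot: [-1.046, 0.002, -1.763]
force: [0.2, -0.2, -3.2]
width: 23.4
```

```bash
python3 rel.py; python3 chk.py | tail -3
```

```text
clock 20.45
eef_pos [472.087 192.555 132.011]
tool_rot [-1.046  0.002 -1.763]
force [ 0.155 -0.154 -3.227]
width 23.421
qpos [-0.707  0.562 -0.016  2.379  1.882  0.437 -2.751]
qd 0.0020254718600271667
puller in cap (u,y,n) [np.float64(-82.87634899915935), np.float64(2.5585559483719025), np.float64(6.681763388135131)] turn still needed (units) [-0.00770161  0.00194083 -0.01685834]
-80 6.5 [-0.76, 0.56, 0.07, 2.37, 1.91, 0.39, -2.77] 0.089 0.0
0 6.5 [-0.74, 0.52, 0.22, 2.22, 1.48, 0.24, -2.19] 0.01 0.0
0 60 [-0.71, 0.39, 0.11, 2.22, 1.16, 0.36, -1.89] 0.064 0.0
```

Emit:
apply_moves:
  targets:
    - [0.03,0,0,0,0,0]
    - [0,0,0.2,0,0,0]
    - [0,0,0.2,0,0,0]
    - [0,0,0.2,0,0,0]
    - [0,0,0.2,0,0,0]
    - [0,0,0,0,0,0]
    - [0,0,0,0,0,0]

```text
clock: 21.32
eef_pos: [498.6, 185.9, 147.4]
tool_rot: [-1.047, 0.001, -1.763]
force: [0.2, 0.2, -2.6]
width: 23.5
```

```bash
python3 rel.py; python3 - <<'E'
from plan import *
from cell import read_state
q=np.array(read_state()['qpos'])
for u,n in ((-20,6.5),(-1,6.5),(-1,60),(-1,110)):
    q,m,e=go(q,*W(u,n,1.4));print(u,n,q.round(2).tolist(),round(m,3),round(e,4))
E
```

```text
clock 21.325
eef_pos [498.585 185.881 147.434]
tool_rot [-1.047e+00  1.000e-03 -1.763e+00]
force [ 0.208  0.22  -2.568]
width 23.535
qpos [-0.706  0.537  0.064  2.324  1.789  0.36  -2.588]
qd 0.003709370927660355
puller in cap (u,y,n) [np.float64(-51.61928311610345), np.float64(1.062064462943145), np.float64(6.394511054510735)] turn still needed (units) [-0.00071073  0.00479619 -0.01291248]
-20 6.5 [-0.73, 0.52, 0.16, 2.26, 1.62, 0.29, -2.37] 0.058 0.0
-1 6.5 [-0.73, 0.51, 0.2, 2.22, 1.49, 0.26, -2.2] 0.028 0.0
-1 60 [-0.7, 0.39, 0.09, 2.23, 1.17, 0.37, -1.9] 0.071 0.0
-1 110 [-0.68, 0.29, -0.0, 2.21, 0.98, 0.48, -1.72] 0.194 0.0
```

Emit:
apply_moves:
  targets:
    - [-0.01,0,0.2,0,0,0]
    - [0,0,0.2,0,0,0]
    - [0,0,0.2,0,0,0]
    - [0,0,0.2,0,0,0]
    - [0,0,0.2,0,0,0]
    - [0,0,0.2,0,0,0]
    - [0,0,0.07,0,0,0]
    - [0,0,0,0,0,0]
    - [0,0,0,0,0,0]
    - [0,0,0,0,0,0]

```text
clock: 22.58
eef_pos: [542.0, 177.9, 172.9]
tool_rot: [-1.047, 0.001, -1.763]
force: [0.6, 0.3, -2.4]
width: 23.4
```

```bash
python3 rel.py w5
```

```text
clock 22.575
eef_pos [541.976 177.863 172.856]
tool_rot [-1.047e+00  1.000e-03 -1.763e+00]
force [ 0.582  0.297 -2.353]
width 23.35
qpos [-0.683  0.51   0.14   2.224  1.502  0.286 -2.208]
qd 0.005097433440424683
puller in cap (u,y,n) [np.float64(-0.6814135039156306), np.float64(1.5399470750869928), np.float64(6.349333897371341)] turn still needed (units) [-0.00194034  0.00579618 -0.01223327]
cap px [253.05711744 209.802545  ]
```

View pics/w5.png

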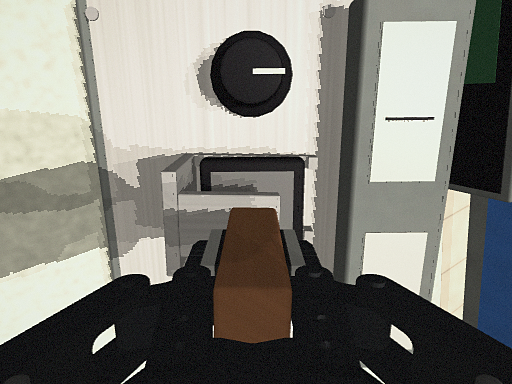

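The head (x 201–304) sits between the spine and the tine tips at (305–318,157), with no contact force. Now I pull along the panel's normal.

Emit:
apply_moves:
  targets:
    - [0,-0.12,0,0,0,0]
    - [0,-0.12,0,0,0,0]
    - [0,-0.06,0,0,0,0]
    - [0,-0.06,0,0,0,0]
    - [0,-0.06,0,0,0,0]
    - [0,-0.06,0,0,0,0]
    - [0,-0.06,0,0,0,0]
    - [0,-0.06,0,0,0,0]
    - [0,-0.06,0,0,0,0]
    - [0,-0.06,0,0,0,0]
    - [0,-0.06,0,0,0,0]
    - [0,-0.06,0,0,0,0]

```text
clock: 24.12
eef_pos: [525.7, 181.0, 202.3]
tool_rot: [-1.046, 0.001, -1.763]
force: [-0.3, -0.5, -3.3]
width: 23.3
```

```bash
python3 rel.py
```

```text
clock 24.125
eef_pos [525.688 180.989 202.31 ]
tool_rot [-1.046e+00  1.000e-03 -1.763e+00]
force [-0.319 -0.499 -3.328]
width 23.287
qpos [-0.682  0.436  0.096  2.227  1.29   0.338 -2.006]
qd 0.10430455842178327
puller in cap (u,y,n) [np.float64(-0.2800160513339982), np.float64(1.4784611076519558), np.float64(40.14967923237113)] turn still needed (units) [-0.00504131  0.00233545 -0.01281783]
```

The cap is out: the puller has moved 23 mm past contact, and the force changed by about -0.8 N, which fits the cap's weight. I'll simulate the carry to the tray before moving.

```bash
cat > s2.py <<'E'
from plan import *
from cell import read_state
q=np.array(read_state()['qpos'])
rows=[[0,-.4,0,0,0,0]]*6+[[0,0,0,-.47,0,0]]*8
q,P,A,l=run(q,rows);print(P.round(1),q.round(2),min(np.min(np.minimum(x-lo,hi-x)) for x in l))
q,P,A,l=run(q,[[0,-.25,0,0,-.44,0]]*4);print(P.round(1),q.round(2),min(np.min(np.minimum(x-lo,hi-x)) for x in l))
d=A.T@(np.array([640,-188,P[2]])-P)/40;print('units',d,A.round(3).tolist())
k=14;q,P,A,l=run(q,[list(d/k)+[0,0,0]]*k);print(P.round(1),q.round(2),min(np.min(np.minimum(x-lo,hi-x)) for x in l))
q,P,A,l=run(q,[[0,.5,0,0,0,0]]*11);print(P.round(1),q.round(2),min(np.min(np.minimum(x-lo,hi-x)) for x in l))
q,P,A,l=run(q,[[0,0,-.5,0,0,0]]*6);print(P.round(1),q.round(2),min(np.min(np.minimum(x-lo,hi-x)) for x in l))
q,P,A,l=run(q,[[0,-.5,0,0,0,0]]*6+[[.5,0,-.3,0,0,0]]*7+[[0,.5,0,0,0,0]]*6);print(P.round(1),q.round(2),min(np.min(np.minimum(x-lo,hi-x)) for x in l))
E
python3 s2.py
```

```text
[478.6 189.7 285.4] [-0.16  0.39 -0.37  1.81  0.17  0.97 -0.8 ] 0.13987072792384073
[478.6 189.6 325.4] [-0.11  0.36 -0.44  1.75  0.17  1.07 -0.56] 0.6737030037456284
units [ 9.64159594 -0.01319422  3.52842946] [[0.053, -0.0, 0.999], [-0.999, 0.001, 0.053], [-0.001, -1.0, -0.0]]
[ 640.  -188.   325.4] [ 0.43  0.6  -0.33  1.33  0.19  1.25  0.14] 0.7250709264948212
[ 639.9 -187.7  105.4] [ 0.4   0.81 -0.28  1.57  0.28  0.81  0.06] 0.5792422878404739
[ 520.1 -194.1  105.5] [ 0.49  0.68 -0.28  1.89  0.3   0.61  0.07] 0.38251806475353467
[ 443.6 -338.4  105.4] [ 0.78  0.68 -0.28  1.88  0.3   0.62  0.37] 0.38714727548264305
```

Every leg has good joint margin. Now I execute the lift, the untilt, the yaw and the carry.

Emit:
apply_moves:
  targets:
    - [0,-0.3,0,0,0,0]
    - [0,-0.4,0,0,0,0]
    - [0,-0.4,0,0,0,0]
    - [0,-0.4,0,0,0,0]
    - [0,-0.4,0,0,0,0]
    - [0,-0.4,0,0,0,0]
    - [0,0,0,-0.3,0,0]
    - [0,0,0,-0.4,0,0]
    - [0,0,0,-0.4,0,0]
    - [0,0,0,-0.4,0,0]
    - [0,0,0,-0.4,0,0]
    - [0,0,0,-0.4,0,0]

```text
clock: 25.62
eef_pos: [480.1, 189.2, 281.8]
tool_rot: [-1.37, 0.001, -1.764]
force: [0.1, 0.8, -3.3]
width: 23.3
```

Emit:
apply_moves:
  targets:
    - [0,0,0,-0.4,0,0]
    - [0,0,0,-0.4,0,0]
    - [0,0,0,-0.4,0,0]
    - [0,0,0,-0.25,0,0]
    - [0,-0.2,0,0,-0.3,0]
    - [0,-0.25,0,0,-0.4,0]
    - [0,-0.25,0,0,-0.4,0]
    - [0,-0.25,0,0,-0.4,0]
    - [0,0,0,0,-0.25,0]
    - [0,0,0,0,0,0]

```text
clock: 26.88
eef_pos: [480.2, 189.4, 319.4]
tool_rot: [-1.571, 0.001, -1.519]
force: [-0.1, -0.3, -3.1]
width: 23.8
```

```bash
python3 rel.py | head -8
```

```text
clock 26.875
eef_pos [480.171 189.359 319.369]
tool_rot [-1.571e+00  1.000e-03 -1.519e+00]
force [-0.119 -0.278 -3.143]
width 23.768
qpos [-0.156  0.358 -0.379  1.757  0.149  1.055 -0.536]
qd 0.012299723992315813
puller in cap (u,y,n) [np.float64(-25.890586792307587), np.float64(0.8356896967618919), np.float64(176.45511254299618)] turn still needed (units) [ 3.73055467  1.71440712 -0.46486144]
```

Emit:
apply_moves:
  targets:
    - [0.4,0,0.15,0,0,0]
    - [0.7,0,0.26,0,0,0]
    - [0.9,0,0.33,0,0,0]
    - [0.9,0,0.33,0,0,0]
    - [0.9,0,0.33,0,0,0]
    - [0.9,0,0.33,0,0,0]
    - [0.9,0,0.33,0,0,0]
    - [0.9,0,0.33,0,0,0]
    - [0.9,0,0.33,0,0,0]
    - [0.9,0,0.33,0,0,0]
    - [0.8,0,0.3,0,0,0]
    - [0.53,0,0.2,0,0,0]

```text
clock: 28.38
eef_pos: [641.8, -191.9, 318.3]
tool_rot: [-1.572, -0.0, -1.523]
force: [-0.8, 0.2, -3.5]
width: 23.5
```

Emit:
apply_moves:
  targets:
    - [0,0,0,0,0,0]
    - [0,0.3,0,0,0,0]
    - [0,0.5,0,0,0,0]
    - [0,0.6,0,0,0,0]
    - [0,0.6,0,0,0,0]
    - [0,0.6,0,0,0,0]
    - [0,0.6,0,0,0,0]
    - [0,0.5,0,0,0,0]
    - [0,0.3,0,0,0,0]
    - [0,0,0,0,0,0]
    - [0,0,0,0,0,0]
    - [0,0,0,0,0,0]

```text
clock: 29.88
eef_pos: [643.1, -187.6, 160.5]
tool_rot: [-1.568, 0.001, -1.519]
force: [0.8, 0.1, -3.4]
width: 23.4
```

```bash
python3 rel.py w6| head -7;  python3 - <<'E'
from h import *
c=calibration("scene");im=get_image("scene");u,v=proj(c,[640,-190,40]);u,v=int(u),int(v)
a=np.hstack([cv2.resize(im[max(0,v-95):v+65,u-90:u+90],(430,382)),cv2.resize(cv2.imread('pics/w6.png')[:,:,::-1],(370,278))[:382] if 0 else cv2.copyMakeBorder(cv2.resize(cv2.imread('pics/w6.png')[:,:,::-1],(370,278)),0,104,0,0,cv2.BORDER_CONSTANT)])
save('c6.png',a)
E
```

```text
clock 29.875
eef_pos [ 643.063 -187.596  160.53 ]
tool_rot [-1.568e+00  1.000e-03 -1.519e+00]
force [ 0.842  0.059 -3.427]
width 23.373
qpos [ 0.385  0.74  -0.25   1.522  0.213  0.903  0.118]
qd 0.002509150284317495
```

View pics/c6.png

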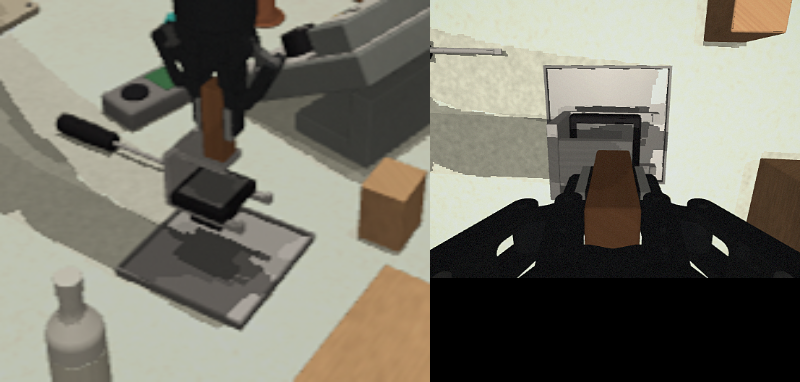

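The cap hangs level on the fork above the tray, clear of the rim. I'll lower it slowly until it rests on the floor (expected at TCP z≈108), and on to about 101.5 to free the fork.

Emit:
apply_moves:
  targets:
    - [0,0.2,0,0,0,0]
    - [0,0.3,0,0,0,0]
    - [0,0.3,0,0,0,0]
    - [0,0.2,0,0,0,0]
    - [0,0.12,0,0,0,0]
    - [0,0.05,0,0,0,0]
    - [0,0.05,0,0,0,0]
    - [0,0,0,0,0,0]
    - [0,0,0,0,0,0]

```text
clock: 31.1
eef_pos: [642.7, -187.5, 111.0]
tool_rot: [-1.569, 0.001, -1.519]
force: [-0.6, 0.1, -3.2]
width: 23.2
```

Emit:
apply_moves:
  targets:
    - [0,0.04,0,0,0,0]
    - [0,0.04,0,0,0,0]
    - [0,0.04,0,0,0,0]
    - [0,0.04,0,0,0,0]
    - [0,0.04,0,0,0,0]
    - [0,0.04,0,0,0,0]
    - [0,0.02,0,0,0,0]
    - [0,0,0,0,0,0]
    - [0,0,0,0,0,0]
    - [0,0,0,0,0,0]

```text
clock: 32.35
eef_pos: [642.6, -187.5, 100.4]
tool_rot: [-1.57, 0.001, -1.519]
force: [-0.4, -0.1, -2.0]
width: 23.8
```

```bash
python3 rel.py w7| head -7; python3 - <<'E'
from h import *
c=calibration("scene");im=get_image("scene");u,v=proj(c,[640,-190,40]);u,v=int(u),int(v)
save('c7.png',cv2.resize(im[max(0,v-70):v+60,u-80:u+80],(800,600),interpolation=cv2.INTER_CUBIC))
E
```

```text
clock 32.35
eef_pos [ 642.558 -187.491  100.364]
tool_rot [-1.570e+00  1.000e-03 -1.519e+00]
force [-0.406 -0.128 -1.987]
width 23.806
qpos [ 0.375  0.812 -0.233  1.563  0.235  0.793  0.099]
qd 0.0013478228743692207
```

View pics/c7.png

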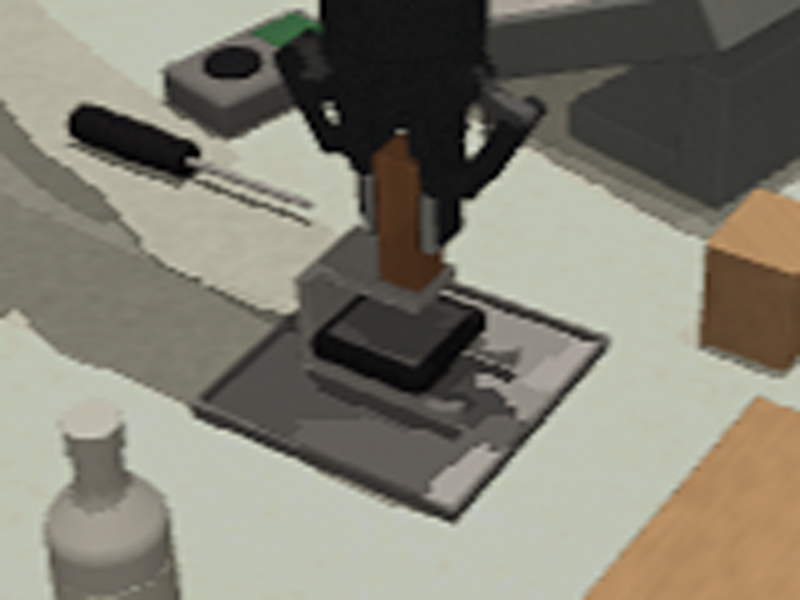

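The cap rests on the tray floor, with the force down to the puller's weight, and the tines are visible below the head. I'll raise 1.3 mm for rim clearance and back out straight.

Emit:
apply_moves:
  targets:
    - [0,-0.033,0,0,0,0]
    - [0,0,0,0,0,0]
    - [0,0,-0.1,0,0,0]
    - [0,0,-0.15,0,0,0]
    - [0,0,-0.15,0,0,0]
    - [0,0,0,0,0,0]
    - [0,0,0,0,0,0]

```text
clock: 33.33
eef_pos: [626.7, -188.3, 101.8]
tool_rot: [-1.569, 0.001, -1.519]
force: [-0.2, 0.2, -2.3]
width: 23.0
```

```bash
python3 rel.py | head -5; python3 - <<'E'
from h import *
c=calibration("top");im=get_image("top");g=im.max(2);u,v=proj(c,[640,-190,41]);print(u,v)
for lab,th in (('dark',45),):
    x0,y0=int(u)-30,int(v)-22;m=((g[y0:y0+44,x0:x0+60]<th)*255).astype(np.uint8);n,l,st,ce=cv2.connectedComponentsWithStats(m)
    for i in range(1,n):
        if st[i,4]>40:print(lab,st[i],onz(c,*(ce[i]+[x0,y0]),41))
E
```

```text
clock 33.325
eef_pos [ 626.748 -188.3    101.764]
tool_rot [-1.569e+00  1.000e-03 -1.519e+00]
force [-0.227  0.247 -2.333]
width 23.01
326.1996432893455 161.29757711880006
dark [ 19   0  37  44 836] [ 639.48038167 -210.71214673   41.        ]
```

No resistance with the lips now under the head. Continuing out.

Emit:
apply_moves:
  targets:
    - [0,0,-0.15,0,0,0]
    - [0,0,-0.2,0,0,0]
    - [0,0,-0.2,0,0,0]
    - [0,0,-0.2,0,0,0]
    - [0,0,-0.2,0,0,0]
    - [0,0,-0.2,0,0,0]
    - [0,0,-0.2,0,0,0]
    - [0,0,-0.2,0,0,0]
    - [0,0,-0.2,0,0,0]
    - [0,0,-0.2,0,0,0]
    - [0,0,-0.15,0,0,0]
    - [0,0,0,0,0,0]

```text
clock: 34.88
eef_pos: [542.1, -192.8, 101.5]
tool_rot: [-1.57, 0.001, -1.519]
force: [-0.4, 0.0, -1.5]
width: 23.5
```

```bash
python3 - <<'E'
from h import *
s=read_state();print(s['eef_pos'],s['force'])
im=get_image("scene");c=calibration("scene");g=im.max(2);u,v=proj(c,[640,-190,41]);print(u,v)
x0,y0=int(u)-25,int(v)-22;m=((g[y0:y0+48,x0:x0+50]<45)*255).astype(np.uint8);n,l,st,ce=cv2.connectedComponentsWithStats(m)
for i in range(1,n):
    if st[i,4]>40:print(st[i],ce[i]+[x0,y0],onz(c,*(ce[i]+[x0,y0]),36))
E
```

```text
[ 542.13390756 -192.78661546  101.52350676] [-0.44701052  0.0201431  -1.46204186]
235.7926679473578 257.19445659585944
[  7  18  35  23 283] [233.80918728 264.98939929] [ 648.95272291 -210.79529164   36.        ]
```

The fork is clear of the cap with no drag force. I'll lift it, carry it to the free spot where it first stood, and lower it.

Emit:
apply_moves:
  targets:
    - [0,-0.3,0,0,0,0]
    - [0,-0.6,0,0,0,0]
    - [0,-0.6,0,0,0,0]
    - [0.4,0,-0.44,0,0,0]
    - [0.6,0,-0.65,0,0,0]
    - [0.6,0,-0.65,0,0,0]
    - [0.6,0,-0.65,0,0,0]
    - [0.4,0,-0.45,0,0,0]
    - [0,0.3,0,0,0,0]
    - [0,0.5,0,0,0,0]
    - [0,0.4,0,0,0,0]
    - [0,0,0,0,0,0]

```text
clock: 36.42
eef_pos: [434.4, -301.1, 112.1]
tool_rot: [-1.572, 0.003, -1.518]
force: [1.0, 0.1, -2.2]
width: 23.3
```

Emit:
apply_moves:
  targets:
    - [0,0,0,0,0,0]
    - [0,0,0,0,0,0]

```text
clock: 36.67
eef_pos: [435.2, -302.5, 113.9]
tool_rot: [-1.569, 0.0, -1.519]
force: [0.8, -0.4, -3.2]
width: 23.3
```

Emit:
apply_moves:
  targets:
    - [0,0.2,0,0,0,0]
    - [0,0.2,0,0,0,0]
    - [0,0.12,0,0,0,0]
    - [0,0.04,0,0,0,0]
    - [0,0.03,0,0,0,0]
    - [0,0.03,0,0,0,0]
    - [0,0,0,0,0,0]
    - [0,0,0,0,0,0]
    - [0,0,0,0,0,0]

```text
clock: 37.8
eef_pos: [434.6, -302.4, 88.6]
tool_rot: [-1.57, 0.001, -1.519]
force: [0.1, 0.4, -3.2]
width: 23.6
```

Emit:
apply_moves:
  targets:
    - [0,0.015,0,0,0,0]
    - [0,0.015,0,0,0,0]
    - [0,0,0,0,0,0]
    - [0,0,0,0,0,0]

```text
clock: 38.3
eef_pos: [434.9, -302.4, 88.0]
tool_rot: [-1.569, 0.001, -1.519]
force: [0.2, 1.1, 5.1]
width: 23.5
```

Contact with the bench: the force went from -3.2 to +5.1 N at TCP z=88.0, as at pickup. I release and retreat straight up.

Emit:
apply_moves:
  targets:
    - [0,0,0,0,0,0]
    - [0,0,0,0,0,0]
    - [0,0,0,0,0,0]
    - [0,0,0,0,0,0]
    - [0,0,0,0,0,0]
    - [0,0,0,0,0,0]
  jaw: 1

```text
clock: 39.05
eef_pos: [434.6, -302.3, 87.3]
tool_rot: [-1.57, 0.001, -1.519]
force: [-0.2, 0.5, 0.3]
width: 85.6
```

Emit:
apply_moves:
  targets:
    - [0,-0.2,0,0,0,0]
    - [0,-0.4,0,0,0,0]
    - [0,-0.6,0,0,0,0]
    - [0,-0.8,0,0,0,0]
    - [0,-0.8,0,0,0,0]
    - [0,-0.8,0,0,0,0]
    - [0,-0.8,0,0,0,0]
    - [0,-0.8,-0.5,0,0,0]
    - [0,0,-0.5,0,0,0]
    - [0,0,0,0,0,0]
    - [0,0,0,0,0,0]

```text
clock: 40.42
eef_pos: [395.1, -304.5, 295.6]
tool_rot: [-1.569, 0.001, -1.519]
force: [-0.0, -0.5, -0.4]
width: 85.4
```

```bash
python3 - <<'E'
from h import *
s=read_state();print(s['clock'],s['eef_pos'],s['force'],s['width'],abs(s['qd']).max())
a=get_image("top");b=get_image("scene");c=calibration("top")
c2=calibration("scene")
u,v=proj(c,[560,-230,20]);A=cv2.resize(a[int(v)-75:int(v)+75,int(u)-60:int(u)+60],(400,500),interpolation=cv2.INTER_CUBIC)
u,v=proj(c2,[560,-230,20]);B=cv2.resize(b[int(v)-75:int(v)+75,int(u)-60:int(u)+60],(400,500),interpolation=cv2.INTER_CUBIC)
save('c8.png',np.hstack([A,B]))
old=np.load('top.npy')
d=(cv2.absdiff(a,old).max(2)>30).astype(np.uint8);n,l,st,ce=cv2.connectedComponentsWithStats(cv2.morphologyEx(d,cv2.MORPH_OPEN,np.ones((3,3),np.uint8)))
for i in range(1,n):
    if st[i,4]>15:print('change',st[i],onz(c,*ce[i],20).round(0))
E
```

```text
40.425 [ 395.11762404 -304.45344521  295.64353033] [-0.03564449 -0.50578763 -0.35508629] 85.41739402113708 0.016190782048075027
change [315 152  23  23 520] [ 638. -193.   20.]
change [190 165  27  27 537] [584. 180.  20.]
change [  276   215   236   169 17691] [ 234. -483.   20.]
change [366 217  13  19 102] [ 455. -333.   20.]
change [357 236   4   4  16] [ 415. -291.   20.]
change [  36  284  221   95 6427] [137. 321.  20.]
change [503 284   4   6  18] [ 279. -723.   20.]
change [  0 326  27  23 489] [109. 721.  20.]
change [264 346  11   8  57] [ 85. -30.  20.]
change [287 365   8  19  96] [ 14. -93.  20.]
```

The picture limit is reached, so I'll do the last checks by numbers: whether the handle stands where expected in the scene view, and the cap's shape and place in the top view.

```bash
python3 - <<'E'
from h import *
b=get_image("scene");c=calibration("scene");hsv=cv2.cvtColor(b,cv2.COLOR_RGB2HSV)
print('exp handle top/bottom px',proj(c,[434.6,-302.3,142]),proj(c,[434.6,-302.3,62]))
u,v=proj(c,[434.6,-302.3,102]);x0,y0=int(u)-30,int(v)-40
m=((hsv[...,0]<20)&(hsv[...,1]>110))[y0:y0+80,x0:x0+60].astype(np.uint8);n,l,st,ce=cv2.connectedComponentsWithStats(m)
for i in range(1,n):
    if st[i,4]>30:print('handle',st[i]+[x0,y0,0,0,0],ce[i]+[x0,y0])
a=get_image("top");c=calibration("top");g=a.max(2);u,v=proj(c,[638,-190,41]);x0,y0=int(u)-22,int(v)-20
m=((g[y0:y0+40,x0:x0+44]<40)*255).astype(np.uint8);cs,_=cv2.findContours(m,0,1);q=max(cs,key=cv2.contourArea);r=cv2.minAreaRect(q);p=np.array(r[0])+[x0,y0]
print('cap',r,onz(c,*p,41),'centre brightness',a[int(p[1]),int(p[0])],'edge',g[y0:y0+40,x0:x0+44].min())
t=np.load('top.npy');print('mm/px ~',1280/433.7)
E
```

```text
exp handle top/bottom px [135.35649528 218.62027131] [140.39452731 245.29733879]
handle [130 216  17  33 387] [138.20413437 231.80878553]
cap ((21.5, 22.0), (20.0, 21.0), 90.0) [ 634.82080561 -187.92695252   41.        ] centre brightness [82 79 74] edge 10
mm/px ~ 2.9513488586580587
```

```bash
python3 -c "
from cell import *
print(finish_job())"
```

```text
the job is handed in; nothing more can be done
None
```

The job is done and handed in at about 40.5 s of robot time, against the 56 s limit. I gripped the puller by its handle and slid its fork under the black cap from downslope. I then pulled the cap off along the panel's normal, set it on the tray floor, backed the fork out and stood the puller on the bench where it first stood.

**Last checks**
- **Cap:** the top view shows it square and grey-topped, which means right way up, at about (635, -188). The tray's centre is near (637, -190).
- **Puller:** it is upright, with its handle within a pixel or so of the expected place. It went down with about 8 N of bench contact and was then released. Its heading is different from the start: about 3° now, about 70° before.
- **Knobs and other objects:** no unexpected contact forces appeared in the readings I took. The before-and-after comparison of the top view showed changes only at the cap, the puller, the arm and its shadow.

**What failed or disagreed**
- **Entry to the desk:** my first approach ran joint 6 almost onto its lower limit. I fixed this with two loops in free air that changed the elbow's position.
- **Cap position:** the overhead and wrist cameras disagreed by 5–8 mm, and I used the wrist camera.
- **Final picture:** the viewer's limit of 12 was reached, so the last look was checked by numbers only.

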